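# Ready the dosing valve: catch bottle up, valve two turns open

## Task

Get the dosing valve ready: first stand the toppled square bottle upright, cap up, in the round blue tray beside the valve and let go of it. Then take the wheel by its black handle, close the valve (clockwise from above) fully to its stop, and from there back it off exactly two turns. Finish while still gripping the handle there, and leave the tape roll, the screwdriver and the solder spool alone.

Things in the scene. Friction and masses are not known exactly. Their poses are not given: they have to be found in the camera images.
- bottle_center (a point): Centre of the loose square bottle: white body 46 x 46 mm in section and 78 mm long, then shoulder and round blue cap 36 mm across; 110 mm in all, 0.1 to 0.17 kg. The point is on its long axis, 55 mm from the foot. x runs from foot to cap, y and z are square to the flat sides. It starts lying on a flat side, centre 23 mm above the bench.
- tray_floor (a point): Centre of the inner floor of the round blue tray fixed on the valve's aluminium plate; the floor is flat to 42 mm radius, 12 mm above the bench; the rim is 4 mm thick, 100 mm over all and 8 mm above the floor.
- valve_axis (a point): Point on the vertical axis of the red handwheel (112 mm over all, top of rim 112 mm above the bench), 145 mm above the bench, level with the handle's middle. Fixed to the valve and its plate. z up; -x points to where the handle stands when the valve is shut (red mark on the plate below). The tray lies 155 mm off along -y. Nothing stands above the wheel but the handle.
- handle: Black upright handle on the wheel's rim: a vertical round sleeve 18 mm in diameter and 50 mm long (120 to 170 mm above the bench), origin at its middle. It circles the valve axis at 50 mm radius and revolves freely on its pin, so a gripper holding it from above need not turn while cranking.
- wheel (a joint): Angle of the handwheel in rad: 0 = shut against the hard stop, grows as it opens (anticlockwise from above), 6.283 a turn, up to four turns. Starts a quarter of a turn to just under one turn open. The handle stands at the -x direction of valve_axis turned by this angle about +z. Turning takes about 3 N at the handle; the wheel stays where it is left.
- amber_tape: Bystander: amber tape roll lying flat, 82 mm across, 13 mm high; origin under its centre.
- screwdriver_3: Bystander: small blue-handled screwdriver lying flat, 120 mm long along its y; origin under its centre.
- solder_spool: Bystander: reel of solder wire, standing, 64 mm across, 40 mm high; origin under its centre.
Things that resemble listed ones, but are neither listed nor needed, are in the scene too. Of the things like the part that bears bottle_center, leave any that is green; of the rest the smaller one is meant.

How it is judged:
By the outcome, as a careful person would: the job done as asked, in the order asked, and still so for the second after the job is handed in, while the arm keeps its last pose, push and grip.
It also fails if it takes over 72 s, if anything falls off the work surface, if the arm or the gripper's body presses on something with over 40 N, if the wrist force passes 120 N, or if a joint passes its speed limit or range.

## Robot

A 6-joint arm with a two-finger parallel gripper is mounted at the origin on a cart in front of the work surface, level with it; the furniture and walls round the work are solid. World frame = base frame: x ahead of the robot, y to its left, z up, the work surface at z = 0. Lengths are in m, angles in rad, forces in N, time in s.
With the tool pointing down it reaches from about 0.275 to 0.75 m from the base axis. Payload 10.2 kg.
Tool frame: the origin (TCP) lies at the very end of the fingers, on their centre line; the grasp point (between the pads) lies 19 mm behind it; x points along the fingers, y is the direction in which the jaws open and shut, and the axes are right-handed (so a half turn about x gives the same grasp; the last joint's range is limited). The gripper opens to 85 mm and grips with 20 to 120 N. Pads are 22 mm wide; open, the fingers measure 114 mm over their backs; the gripper's body (76 mm by 85 mm) begins 54 mm behind the grasp point. The pads swing forward as they close: fully open they stand 13 mm farther back than shut.
Start: joints at [0.922, 0.313, 1.498, -0, 1.331, -0.223], TCP at [0.217, 0.478, 0.231] pointing down, gripper open.
Joint ranges: [-2.94, 2.94], [-0.97, 2.17], [0.19, 2.56], [-1.23, 4.37], [0.02, 3.11], [-2.88, 2.88]. Speed limits (rad/s): [2.39, 2.39, 3.01, 3.14, 3.14, 3.14].

## Interface

Orientations are given as a unit quaternion [x, y, z, w].
In Python, from cell import robot gives the robot as it stands.
- The arm moves only by the tool servo_tool, never from a script. Its argument "deltas" is one flat list of numbers, 5 for each row, row after row: the shift along the world's x, y, z in m, then the turn about the world's z in degrees, then the closure, from -1 (fully open) to 1 (shut), so that 0 is half open. A call has 1 to 12 rows; each row shifts and turns the commanded pose from where the row before left it; what a row does not reach is not made up. A row lasts 1/12 s, in which the tool goes at most 41.7 mm and 7.16 degrees, less where a joint would pass 70% of its speed; a pose out of reach is approached as far as the arm can. A call is refused whole if a number of a shift passes 0.0417 or a number of a turn 7.16, either way. A call with a gripper value outside its range is refused whole. The fingers move at their own pace and stop on an object; "newtons" is the grip in N (left out, the last holds). Time passes only in rows, so rows that do not move let the fingers close. It gives the time, the measured TCP pose, the force and the opening at its end, in the units of the state.
- robot.state(): the state, without advancing time (a new reading comes with each control period).
- robot.grab_frame(name): name is "side" or "top" or "wrist"; returns a dict with "frame" (400x640x3 uint8, red, green, blue), "intrinsics" (3x3 intrinsics, pixels), "cam_to_world" (4x4, takes a point from camera to world coordinates); the wrist camera has in their place "tool_from_camera" (4x4, takes a point from camera to tool coordinates, whose origin is the TCP and whose axes are the tool frame's). Camera axes: x right, y up, looking along -z (the intrinsics and any distortion apply to the point x, -y, -z); pixel columns grow to the right and rows downward; lengths in m; the calibration is good to about 2 mm. A picture is of the moment at which its call begins: read the wrist's pose just before it. There is no depth.
- robot.job_done(): hands the job in, once; it reports no verdict.
The state is a dict: "clock": time; "joint_positions": joint angles; "joint_vel": joint speeds; "effort": joint torques, N m; "tcp_pos": TCP position; "tool_rot": TCP orientation; "wrist_force": force on the tool from outside, world axes, zero at the start; "ft_torque": the same for the moment, N m; "gripper_width": finger opening in m.
Only numpy, scipy, OpenCV 4.12 (cv2) and the standard library are available. Lean on these libraries where they do the work, as an engineer would, in place of code of your own. Each camera call takes 0.05 s, during which the arm holds its last target.

## Working session

There is one attempt and no reset: what is moved stays moved. The work goes in short steps, Python scripts to look and compute and a tool call to move; the robot and the scene stay as the last step left them, time stands still between calls to the robot, and variables do not carry over. Pictures are saved under pics/ and viewed, and the job is handed in when it is done.

Besides the shell and the picture viewer there is one more tool, called after "Emit:" by a JSON object that holds its "fn" and its "kwargs", one argument or row to a line. servo_tool: Moves the arm, as the interface text tells. Its arguments: {"type":"object","properties":{"deltas":{"type":"array","items":{"type":"number"}},"newtons":{"type":"number"}},"required":["deltas"]}

```bash
ls; mkdir -p pics; python3 - <<'E'
from cell import robot
import cv2,json
import numpy as np
np.set_printoptions(precision=4,suppress=True)
for n in ["side","top","wrist"]:
    f=robot.grab_frame(n)
    cv2.imwrite(f"pics/{n}0.png",f["frame"][:,:,::-1])
    print(n,f["intrinsics"],f.get("cam_to_world",f.get("tool_from_camera")),[k for k in f])
print(robot.state())
E
```

```text
pics
side [[492.5451   0.     322.6828]
 [  0.     492.5451 194.3582]
 [  0.       0.       1.    ]] [[ 0.7658  0.4037 -0.5006 -0.1674]
 [-0.6431  0.4818 -0.5953 -0.8419]
 [ 0.0009  0.7778  0.6286  0.9254]
 [ 0.      0.      0.      1.    ]] ['frame', 'intrinsics', 'cam_to_world']
top [[421.9734   0.     319.0898]
 [  0.     421.9734 205.1921]
 [  0.       0.       1.    ]] [[-0.0274  0.9826 -0.1836  0.2995]
 [-0.9994 -0.0233  0.0241 -0.0561]
 [ 0.0194  0.1842  0.9827  1.294 ]
 [ 0.      0.      0.      1.    ]] ['frame', 'intrinsics', 'cam_to_world']
wrist [[333.0164   0.     318.8853]
 [  0.     333.0164 205.3881]
 [  0.       0.       1.    ]] [[ 0.0013  0.2941 -0.9558 -0.1436]
 [ 1.     -0.0002  0.0013 -0.0008]
 [ 0.0002 -0.9558 -0.2941 -0.0753]
 [ 0.      0.      0.      1.    ]] ['frame', 'intrinsics', 'tool_from_camera']
{'clock': 0.15, 'joint_positions': array([ 0.9216,  0.3133,  1.4982, -0.    ,  1.331 , -0.2234]), 'joint_vel': array([ 0.    , -0.0003, -0.0036, -0.0005,  0.0005,  0.0001]), 'effort': array([ -0.0001, -41.2368, -25.9792,  -0.0002,   0.0033,   0.    ]), 'tcp_pos': array([0.2168, 0.478 , 0.2309]), 'tool_rot': array([ 0.1491,  0.6913, -0.1497,  0.691 ]), 'wrist_force': array([0.1118, 0.1899, 0.0863]), 'ft_torque': array([-0.0072,  0.0257,  0.0369]), 'gripper_width': 0.08522672914967662}
```

View pics/top0.png

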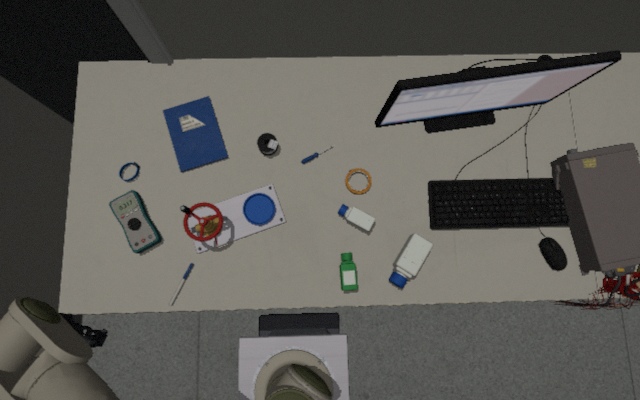

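View pics/side0.png

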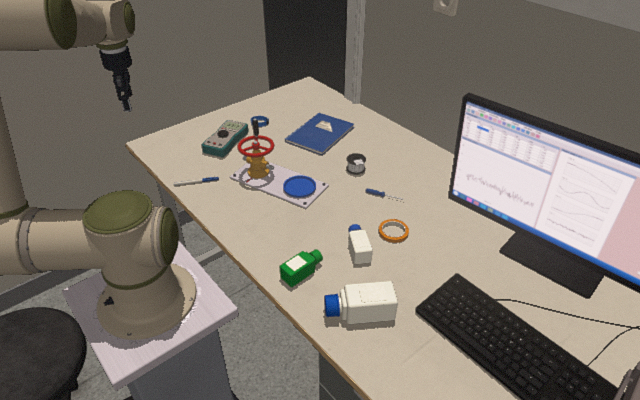

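View pics/wrist0.png

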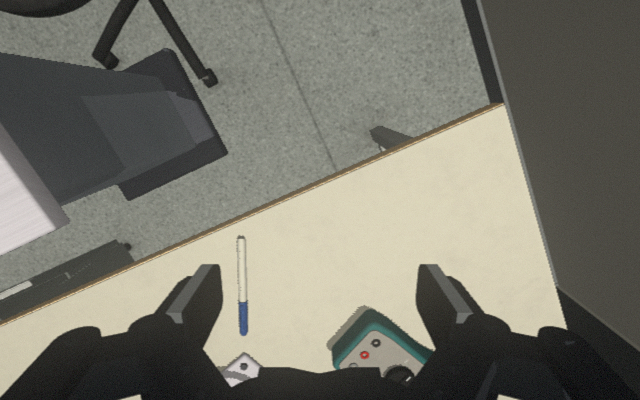

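```bash
cat > h.py <<'E'
import numpy as np,cv2
from cell import robot
from scipy.spatial.transform import Rotation as R
np.set_printoptions(precision=4,suppress=True)
def ray(f,uv,T=None):
    K=f["intrinsics"];T=f["cam_to_world"] if T is None else T
    p=np.linalg.inv(K)@[uv[0],uv[1],1.]
    d=T[:3,:3]@[p[0],-p[1],-p[2]]
    return T[:3,3],d
def onz(f,uv,z,T=None):
    o,d=ray(f,uv,T); return o+d*(z-o[2])/d[2]
def proj(f,P,T=None):
    T=f["cam_to_world"] if T is None else T
    c=T[:3,:3].T@(np.asarray(P)-T[:3,3]); c=np.array([c[0],-c[1],-c[2]])
    q=f["intrinsics"]@c; return q[:2]/q[2]
def tri(f1,a,f2,b):
    o1,d1=ray(f1,a);o2,d2=ray(f2,b)
    A=np.stack([d1,-d2],1);s=np.linalg.lstsq(A,o2-o1,rcond=None)[0]
    p,q=o1+s[0]*d1,o2+s[1]*d2
    return (p+q)/2,np.linalg.norm(p-q)
def wristT(f,s):
    T=np.eye(4);T[:3,:3]=R.from_quat(s["tool_rot"]).as_matrix();T[:3,3]=s["tcp_pos"]
    return T@f["tool_from_camera"]
def crop(f,u0,v0,u1,v1,k,name):
    im=f["frame"][v0:v1,u0:u1,::-1]
    cv2.imwrite(name,cv2.resize(im,None,fx=k,fy=k,interpolation=cv2.INTER_CUBIC))
def blobs(f,lo,hi,box=None,minA=15):
    hsv=cv2.cvtColor(f["frame"],cv2.COLOR_RGB2HSV)
    m=cv2.inRange(hsv,np.array(lo),np.array(hi))
    if box:
        z=np.zeros_like(m);u0,v0,u1,v1=box;z[v0:v1,u0:u1]=m[v0:v1,u0:u1];m=z
    n,l,st,c=cv2.connectedComponentsWithStats(m)
    return [(c[i],st[i],(l==i).astype(np.uint8)) for i in range(1,n) if st[i][4]>=minA]
E
python3 - <<'E'
from h import *
t=robot.grab_frame("top");s=robot.grab_frame("side")
st=robot.state();print(R.from_quat(st["tool_rot"]).as_matrix())
for nm,f,box in(("top",t,(320,190,390,245)),("side",s,(330,215,385,275))):
    for lab,lo,hi in(("blue",(100,120,40),(130,255,255)),("white",(0,0,150),(180,30,255))):
        for c,sta,m in blobs(f,lo,hi,box):
            r=cv2.minAreaRect(cv2.findContours(m,0,2)[0][0]);print(nm,lab,c,sta,r)
crop(t,150,160,390,260,3.3,"pics/t1.png")
crop(s,220,110,400,290,3.3,"pics/s1.png")
E
```

```text
[[-0.0003  0.413   0.9107]
 [-0.0004  0.9107 -0.413 ]
 [-1.     -0.0005 -0.0001]]
top blue [342.5312 209.7188] [338 205  10  11  64] ((342.4615173339844, 209.69232177734375), (6.2017364501953125, 9.922778129577637), 29.744882583618164)
top white [360.6869 218.1398] [347 207  28  23 329] ((360.62738037109375, 218.07073974609375), (24.28214454650879, 13.500871658325195), 29.05460548400879)
side blue [354.0652 227.1522] [349 225  12   6  46] ((354.076904296875, 226.8846435546875), (4.510671138763428, 11.178619384765625), 78.69007110595703)
side white [360.3505 240.3633] [349 229  23  23 311] ((360.1515808105469, 240.12445068359375), (24.014415740966797, 15.538739204406738), 70.34617614746094)
```

View pics/t1.png

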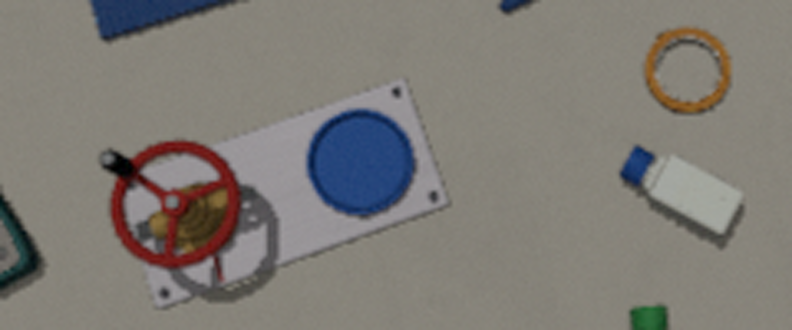

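View pics/s1.png

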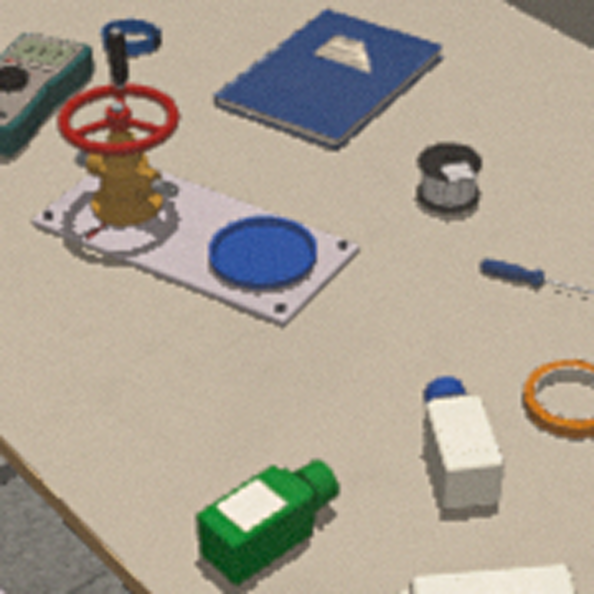

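```bash
python3 - <<'E'
from h import *
t=robot.grab_frame("top");s=robot.grab_frame("side")
for nm,f,bt,br in(("top",t,(235,185,285,235),(175,195,235,250)),("side",s,(275,170,325,205),(232,130,280,165))):
    b=max(blobs(f,(100,100,40),(130,255,255),bt),key=lambda q:q[1][4])
    e=cv2.fitEllipse(cv2.convexHull(cv2.findContours(b[2],0,2)[0][0]))
    print(nm,"tray",e,onz(f,e[0],0.02))
    hsv=cv2.cvtColor(f["frame"],cv2.COLOR_RGB2HSV)
    m=cv2.inRange(hsv,np.array((0,150,90)),np.array((8,255,255)))|cv2.inRange(hsv,np.array((172,150,90)),np.array((180,255,255)))
    z=np.zeros_like(m);u0,v0,u1,v1=br;z[v0:v1,u0:u1]=m[v0:v1,u0:u1]
    n,l,st,c=cv2.connectedComponentsWithStats(z)
    i=1+np.argmax(st[1:,4]);print(st[1:],c[1:])
    ys,xs=np.where(l==i)
    e=cv2.fitEllipse(cv2.convexHull(np.stack([xs,ys],1).astype(np.int32)))
    print(nm,"wheel",e,onz(f,e[0],0.108))
    if nm=="top":
        print("mark",onz(f,(216.5,240),0.005))
        for q in((184,209),(183.5,207.5)):print("handle top?",onz(f,q,.17))
print("bottle body top:",onz(t,(360.7,218.1),.046),"side:")
print("cap top:",onz(t,(342.5,209.7),.035), onz(t,(342.5,209.7),.023))
print("cap tri",tri(t,(342.5,209.7),s,(354.0,227.2)))
# minarea rect corners
b=max(blobs(t,(0,0,150),(180,30,255),(320,190,390,245)),key=lambda q:q[1][4])
r=cv2.boxPoints(cv2.minAreaRect(cv2.findContours(b[2],0,2)[0][0]))
for q in r: print(q,onz(t,q,.046))
E
```

```text
top tray ((258.6979675292969, 208.6802215576172), (31.402708053588867, 31.770795822143555), 92.90186309814453) [0.5311 0.0976 0.02  ]
[[184 203  38  38 392]] [[203.574  222.2832]]
top wheel ((202.47137451171875, 221.3491973876953), (36.385066986083984, 38.67164611816406), 50.32298278808594) [0.4825 0.2454 0.108 ]
mark [0.4399 0.2277 0.005 ]
handle top? [0.5077 0.2798 0.17  ]
handle top? [0.5119 0.2813 0.17  ]
side tray ((299.2618103027344, 185.84445190429688), (21.296092987060547, 32.48450469970703), 87.06712341308594) [0.526  0.0915 0.02  ]
[[238 136  36  21 317]] [[255.2334 146.5426]]
side wheel ((255.44937133789062, 145.68885803222656), (21.074127197265625, 35.570335388183594), 85.56835174560547) [0.4783 0.2404 0.108 ]
bottle body top: [ 0.4904 -0.2104  0.046 ] side:
cap top: [ 0.5192 -0.1576  0.035 ] [ 0.5212 -0.1586  0.023 ]
cap tri (array([ 0.5187, -0.1572,  0.0329]), np.float64(0.0019312353112677465))
[343.9231 216.3846] [ 0.4968 -0.1603  0.046 ]
[350.6308 204.6462] [ 0.5321 -0.1819  0.046 ]
[374.5385 218.3077] [ 0.4887 -0.252   0.046 ]
[367.8308 230.0462] [ 0.4538 -0.2301  0.046 ]
```

Emit:
{"fn": "servo_tool", "kwargs": {
  "deltas": [0.015,-0.032,0,-4.8,-1,0.015,-0.032,0,-4.8,-1,0.015,-0.032,0,-4.8,-1,0.015,-0.032,0,-4.8,-1,0.015,-0.032,0,-4.8,-1,0.015,-0.032,0,-4.8,-1,0.015,-0.032,0,-4.8,-1,0.015,-0.032,0,-4.8,-1,0.015,-0.032,0,-4.8,-1,0.015,-0.032,0,-4.8,-1,0.015,-0.032,0,-4.8,-1,0.015,-0.032,0,-4.8,-1],
  "newtons": 20
}}

```text
clock: 1.35
tcp_pos: [0.3972, 0.0924, 0.2315]
tool_rot: [0.465, 0.533, -0.465, 0.533]
wrist_force: [1.1, 0.5, -0.4]
gripper_width: 0.0856
```

Emit:
{"fn": "servo_tool", "kwargs": {
  "deltas": [0.015,-0.032,0,-4.8,-1,0.015,-0.032,0,-4.8,-1,0.015,-0.032,0,-4.8,-1,0.015,-0.032,0,-4.8,-1,0.015,-0.032,0,-4.8,-1,0.015,-0.032,0,-4.8,-1,0.015,-0.032,0,-4.8,-1,0.015,-0.032,0,-4.8,-1,0,0,0,0,-1,0,0,0,0,-1]
}}

```text
clock: 2.18
tcp_pos: [0.5169, -0.163, 0.2306]
tool_rot: [-0.614, -0.351, 0.614, -0.351]
wrist_force: [-0.2, 0.8, -0.4]
gripper_width: 0.0853
```

```bash
python3 - <<'E'
from h import *
st=robot.state();f=robot.grab_frame("wrist");T=wristT(f,st)
M=R.from_quat(st["tool_rot"]).as_matrix();print(st["clock"],st["tcp_pos"],M[:,1],st["joint_positions"])
cv2.imwrite("pics/w1.png",f["frame"][:,:,::-1])
for lab,lo,hi in(("blue",(100,120,40),(130,255,255)),("white",(0,0,150),(180,30,255))):
    for c,sta,m in blobs(f,lo,hi,None,150):
        r=cv2.minAreaRect(max(cv2.findContours(m,0,2)[0],key=cv2.contourArea));print(lab,c,sta,r,onz(f,c,.046,T),onz(f,c,.023,T))
        if lab=="white":
            for q in cv2.boxPoints(r): print(q,onz(f,q,.046,T))
E
```

```text
2.1833 [ 0.5169 -0.163   0.2306] [ 0.8616 -0.5075 -0.0011] [-0.5218  0.3516  1.4462  0.0001  1.3449  0.0105]
blue [437.1376   5.7416] [418   0  32  17 298] ((433.5, 8.0), (16.0, 31.0), 90.0) [ 0.6836 -0.0819  0.046 ] [ 0.6927 -0.0807  0.023 ]
blue [319.416  174.7882] [305 165  29  21 524] ((319.0, 175.0), (20.0, 28.0), 90.0) [ 0.5195 -0.1589  0.046 ] [ 0.517  -0.1631  0.023 ]
blue [231.7022 363.2742] [217 344  31  43 890] ((231.01260375976562, 364.01702880859375), (26.81515884399414, 43.77313232421875), 8.615649223327637) [ 0.3103 -0.3051  0.046 ] [ 0.2932 -0.3195  0.023 ]
white [199.2298   9.8545] [168   0  59  32 866] ((197.0, 15.5), (31.0, 58.0), 90.0) [0.5034 0.0207 0.046 ] [0.4998 0.0291 0.023 ]
[168.   0.] [0.4846 0.0406 0.046 ]
[226.   0.] [0.5279 0.015  0.046 ]
[226.  31.] [ 0.5139 -0.0048  0.046 ]
[168.  31.] [0.4695 0.0214 0.046 ]
white [319.5475 192.8733] [302 190  35   7 221] ((319.0, 193.0), (6.0, 34.0), 90.0) [ 0.5101 -0.1752  0.046 ] [ 0.507  -0.1805  0.023 ]
[302. 190.] [ 0.4962 -0.1635  0.046 ]
[336. 190.] [ 0.526 -0.181  0.046]
[336. 196.] [ 0.5229 -0.1865  0.046 ]
[302. 196.] [ 0.4929 -0.1689  0.046 ]
white [321.     209.4669] [298 198  44  29 981] ((319.5, 212.0), (28.0, 43.0), 90.0) [ 0.5024 -0.1912  0.046 ] [ 0.4987 -0.1977  0.023 ]
[298. 198.] [ 0.4883 -0.1686  0.046 ]
[341. 198.] [ 0.5263 -0.191   0.046 ]
[341. 226.] [ 0.5112 -0.2177  0.046 ]
[298. 226.] [ 0.4723 -0.1947  0.046 ]
white [283.8656 367.5176] [243 357 105  23 655] ((295.0, 368.0), (22.0, 104.0), 90.0) [ 0.3614 -0.3424  0.046 ] [ 0.3478 -0.3595  0.023 ]
[243. 357.] [ 0.3273 -0.3044  0.046 ]
[347. 357.] [ 0.4351 -0.3676  0.046 ]
[347. 379.] [ 0.419  -0.3965  0.046 ]
[243. 379.] [ 0.3087 -0.3317  0.046 ]
```

View pics/w1.png

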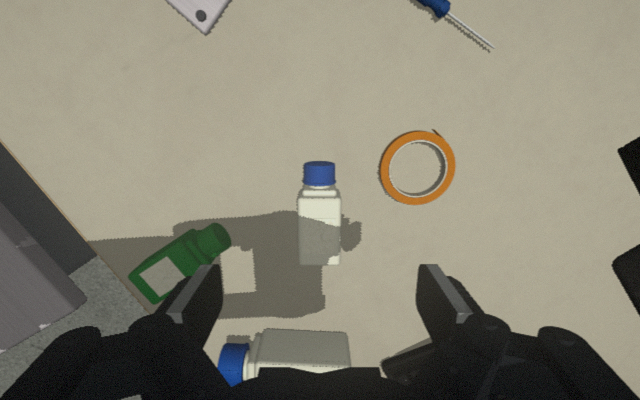

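Emit:
{"fn": "servo_tool", "kwargs": {
  "deltas": [0.003,0.005,-0.03,0,-0.4,0,0,-0.035,0,-0.4,0,0,-0.035,0,-0.4,0,0,-0.035,0,-0.4,0,0,-0.035,0,-0.4,0,0,-0.032,0,-0.4,0,0,-0.02,0,-0.4,0,0,0,0,-0.4],
  "newtons": 20
}}

```text
clock: 2.9
tcp_pos: [0.5176, -0.1546, 0.006]
tool_rot: [-0.612, -0.354, 0.615, -0.35]
wrist_force: [-0.5, 0.3, -0.1]
gripper_width: 0.0599
```

Emit:
{"fn": "servo_tool", "kwargs": {
  "deltas": [0,0,0,0,0.3,0,0,0,0,0.3,0,0,0,0,0.3,0,0,0,0,0.3,0,0,0,0,0.3,0,0,0,0,0.3],
  "newtons": 20
}}

```text
clock: 3.4
tcp_pos: [0.5209, -0.1568, 0.0111]
tool_rot: [0.614, 0.351, -0.613, 0.352]
wrist_force: [0.8, 4.7, 8.0]
gripper_width: 0.0331
```

```bash
python3 - <<'E'
from h import *
f=robot.grab_frame("wrist");cv2.imwrite("pics/w2.png",f["frame"][:,:,::-1])
print(robot.state()["gripper_width"],robot.state()["clock"])
E
```

```text
0.03316758193776472 3.45
```

View pics/w2.png

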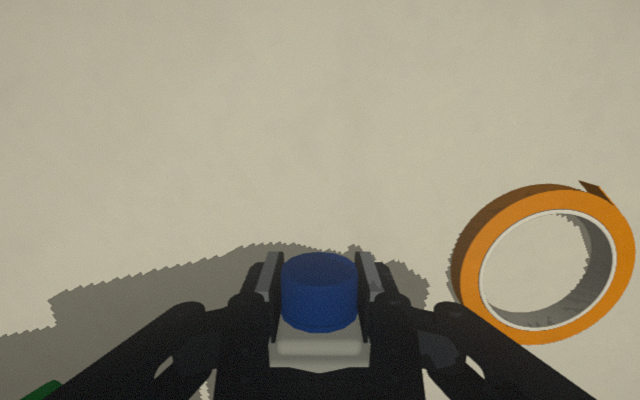

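Emit:
{"fn": "servo_tool", "kwargs": {
  "deltas": [0,0,0,0,-0.3,0,0,0,0,-0.3,0,0,-0.004,0,-0.3,0,0,-0.003,0,-0.3,0,0,0,0,-0.3]
}}

```text
clock: 3.87
tcp_pos: [0.5194, -0.1567, 0.0015]
tool_rot: [-0.613, -0.352, 0.614, -0.351]
wrist_force: [-0.0, 0.4, 0.1]
gripper_width: 0.0556
```

Emit:
{"fn": "servo_tool", "kwargs": {
  "deltas": [0,0,0,0,0.3,0,0,0,0,0.3,0,0,0,0,0.3,0,0,0,0,0.3,0,0,0,0,0.3]
}}

```text
clock: 4.28
tcp_pos: [0.5199, -0.1569, 0.0023]
tool_rot: [0.614, 0.351, -0.614, 0.351]
wrist_force: [0.7, -1.1, -0.8]
gripper_width: 0.0332
```

```bash
python3 - <<'E'
from h import *
f=robot.grab_frame("wrist");crop(f,200,200,440,400,3.3,"pics/w3.png")
f=robot.grab_frame("side");crop(f,290,160,430,280,5,"pics/s3.png")
E
```

```text
(no output)
```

View pics/w3.png

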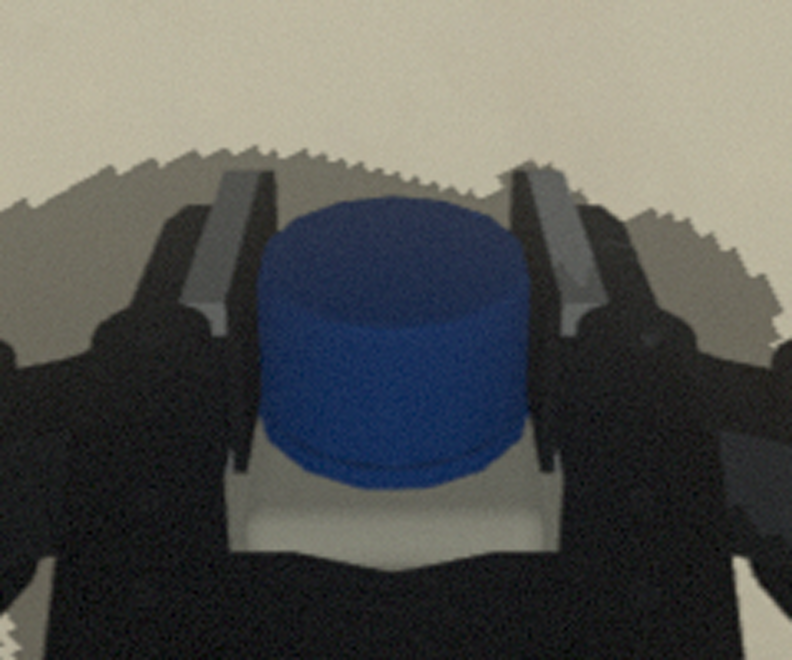

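View pics/s3.png

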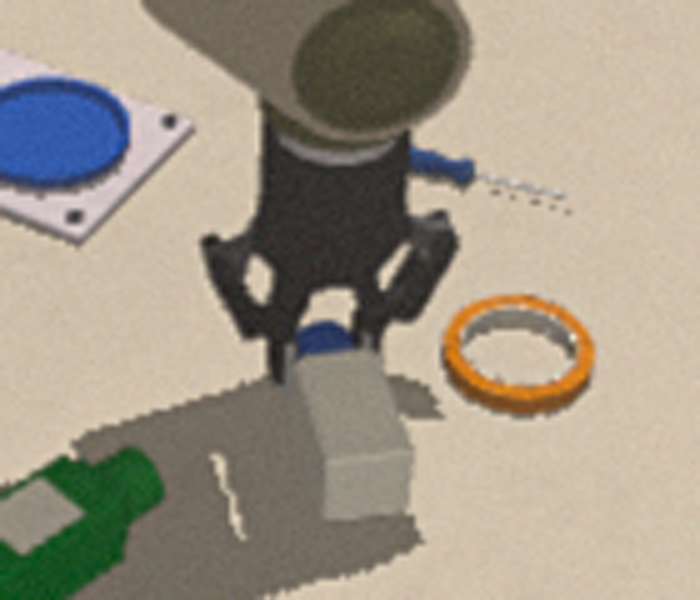

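Emit:
{"fn": "servo_tool", "kwargs": {
  "deltas": [-0.0012,-0.0021,0.0088,0,0.3,-0.0016,-0.0027,0.0086,0,0.3,-0.002,-0.0034,0.0082,0,0.3,-0.0023,-0.004,0.0079,0,0.3,0,0,0,0,0.3]
}}

```text
clock: 4.8
tcp_pos: [0.5132, -0.1704, 0.0379]
tool_rot: [0.614, 0.35, -0.613, 0.352]
wrist_force: [0.8, -0.8, -1.9]
gripper_width: 0.0331
```

```bash
python3 - <<'E'
from h import *
f=robot.grab_frame("wrist");cv2.imwrite("pics/w4.png",f["frame"][:,:,::-1])
f=robot.grab_frame("side");crop(f,290,160,430,280,5,"pics/s4.png")
s=robot.state();print(s["wrist_force"],s["ft_torque"])
E
```

```text
[ 0.7572  0.1568 -1.8812] [ 0.0769 -0.0294 -0.0237]
```

View pics/w4.png

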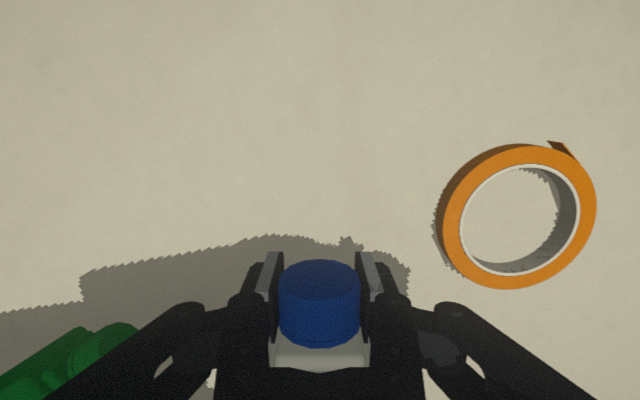

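View pics/s4.png

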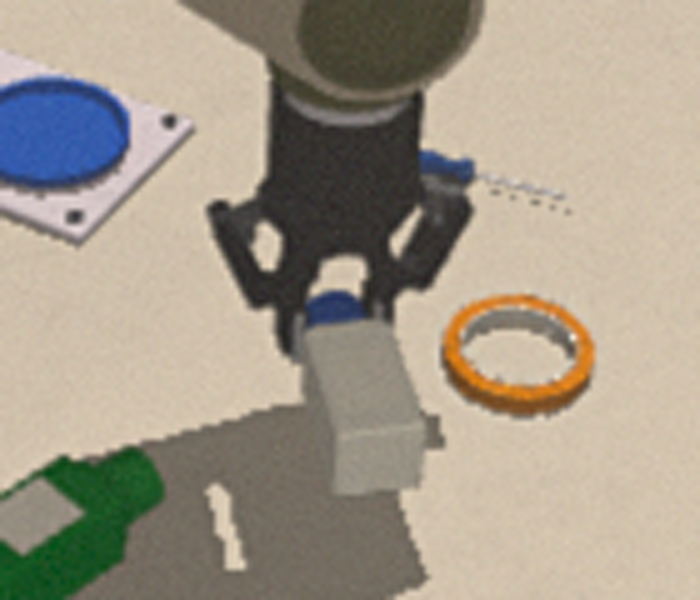

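Emit:
{"fn": "servo_tool", "kwargs": {
  "deltas": [0,0,0,0,0.25,0,0,0,0,0.24,0,0,0,0,0.23]
}}

```text
clock: 5.15
tcp_pos: [0.5126, -0.1688, 0.0354]
tool_rot: [-0.613, -0.352, 0.614, -0.351]
wrist_force: [0.2, -0.3, -1.1]
gripper_width: 0.0334
```

```bash
python3 - <<'E'
from h import *
f=robot.grab_frame("wrist");a=f["frame"][200:,200:440]
f=robot.grab_frame("side");b=f["frame"][180:280,300:420]
cv2.imwrite("pics/c5.png",np.hstack([cv2.resize(a,(480,400)),cv2.resize(b,(320,400*100*320//(100*480)+0))if 0 else cv2.resize(b,(320,267)).__class__(0) if 0 else cv2.copyMakeBorder(cv2.resize(b,(320,267)),0,133,0,0,0)])[:,:,::-1])
s=robot.state();print(s["wrist_force"],s["ft_torque"],s["gripper_width"])
E
```

```text
[-0.3854 -0.648  -1.4634] [ 0.1154 -0.1012  0.0301] 0.033504901287807476
```

View pics/c5.png

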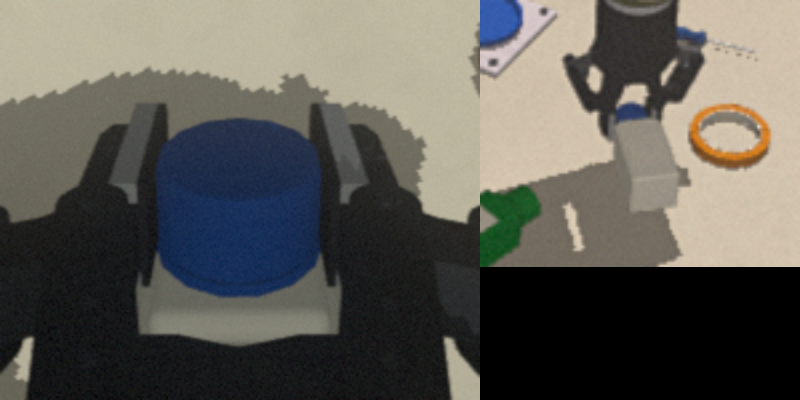

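Emit:
{"fn": "servo_tool", "kwargs": {
  "deltas": [0,0,0,0,0.22,0,0,0,0,0.215,0,0,0,0,0.21]
}}

```text
clock: 5.5
tcp_pos: [0.5128, -0.1691, 0.0358]
tool_rot: [-0.614, -0.351, 0.614, -0.351]
wrist_force: [0.2, -1.0, -1.0]
gripper_width: 0.034
```

```bash
cat >> h.py <<'E'
def look(name,sb=(300,180,420,280)):
    s=robot.state();f=robot.grab_frame("wrist");a=cv2.resize(f["frame"][200:,200:440],(480,400))
    g=robot.grab_frame("side");u0,v0,u1,v1=sb;b=g["frame"][v0:v1,u0:u1];k=min(320/(u1-u0),400/(v1-v0));b=cv2.resize(b,None,fx=k,fy=k)
    c=np.zeros((400,800,3),np.uint8);c[:,:480]=a;c[:b.shape[0],480:480+b.shape[1]]=b
    cv2.imwrite("pics/"+name+".png",c[:,:,::-1]);print(s["clock"],s["tcp_pos"],s["wrist_force"],s["ft_torque"],s["gripper_width"])
    return s,f,g
E
python3 -c "
from h import *
look('c6')"
```

```text
5.5 [ 0.5128 -0.1691  0.0358] [ 0.2327 -0.9892 -1.0115] [-0.0362  0.0105  0.0031] 0.03395030794170278
```

View pics/c6.png

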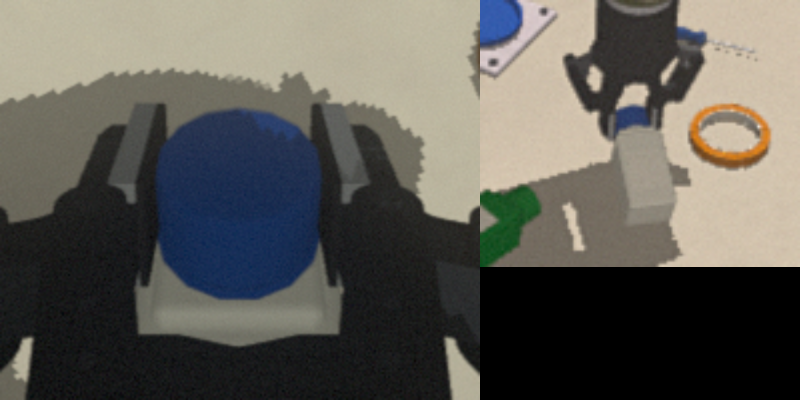

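Emit:
{"fn": "servo_tool", "kwargs": {
  "deltas": [-0.0026,-0.0045,0.0075,0,0.21,0,0,0,0,0.21,-0.003,-0.0051,0.0069,0,0.21,0,0,0,0,0.21,-0.0033,-0.0056,0.0065,0,0.21,0,0,0,0,0.21]
}}

```text
clock: 6.1
tcp_pos: [0.5038, -0.1854, 0.0578]
tool_rot: [0.614, 0.351, -0.614, 0.352]
wrist_force: [-0.0, -0.0, -0.9]
gripper_width: 0.0338
```

```bash
python3 -c "
from h import *
look('c7')"
```

```text
6.1 [ 0.5038 -0.1854  0.0578] [-0.0391 -0.0178 -0.8651] [ 0.0353 -0.0479 -0.0262] 0.03384351249076671
```

View pics/c7.png

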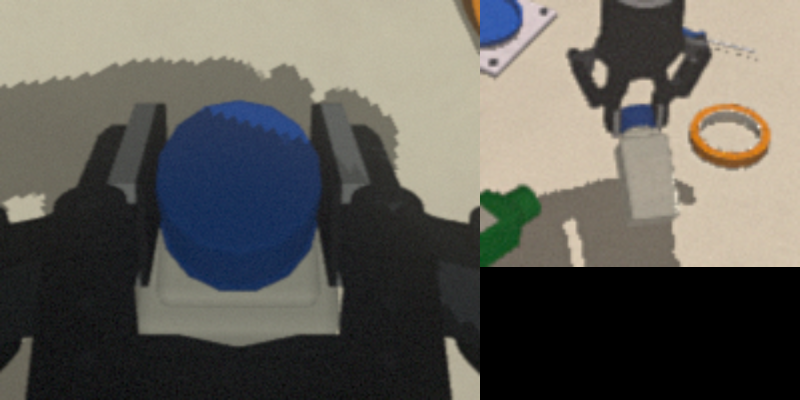

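Emit:
{"fn": "servo_tool", "kwargs": {
  "deltas": [-0.0036,-0.006,0.0058,0,0.21,0,0,0,0,0.21,-0.0038,-0.0065,0.0052,0,0.21,0,0,0,0,0.21,-0.004,-0.0068,0.0045,0,0.21,0,0,0,0,0.21,-0.0042,-0.0072,0.0039,0,0.21,0,0,0,0,0.21]
}}

```text
clock: 6.87
tcp_pos: [0.488, -0.2119, 0.0767]
tool_rot: [0.614, 0.351, -0.614, 0.352]
wrist_force: [-0.1, 0.4, -1.1]
gripper_width: 0.0336
```

```bash
python3 -c "
from h import *
look('c8')"
```

```text
6.8667 [ 0.488  -0.2119  0.0767] [-0.0805  0.4308 -1.1157] [ 0.0483 -0.0633 -0.001 ] 0.033570696908927035
```

View pics/c8.png

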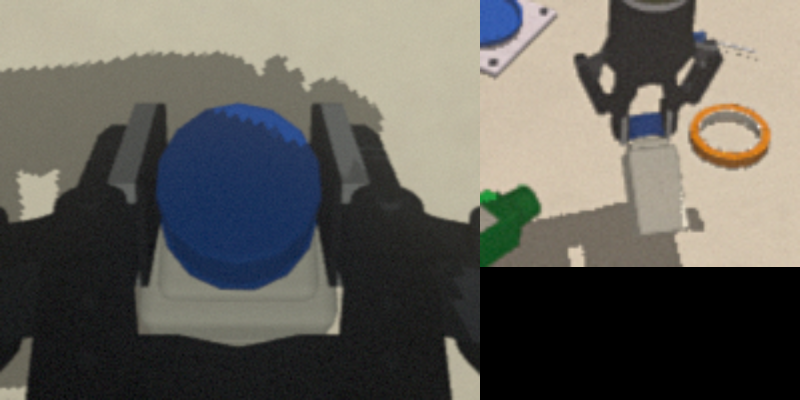

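Emit:
{"fn": "servo_tool", "kwargs": {
  "deltas": [-0.0044,-0.0074,0.0025,0,0.21,0,0,0,0,0.21,-0.0045,-0.0076,0.0016,0,0.21,0,0,0,0,0.21,-0.0046,-0.0078,0.001,0,0.21,0,0,0,0,0.21,-0.0046,-0.0078,0,0,0.21,0,0,0,0,0.21]
}}

```text
clock: 7.63
tcp_pos: [0.4696, -0.2425, 0.0811]
tool_rot: [-0.614, -0.351, 0.614, -0.351]
wrist_force: [0.5, 1.4, -2.1]
gripper_width: 0.0334
```

```bash
python3 -c "
from h import *
look('c9')"
```

```text
7.6333 [ 0.4696 -0.2425  0.0811] [ 0.4886  1.3682 -2.0994] [ 0.0509  0.0044 -0.0104] 0.03337041870097073
```

View pics/c9.png

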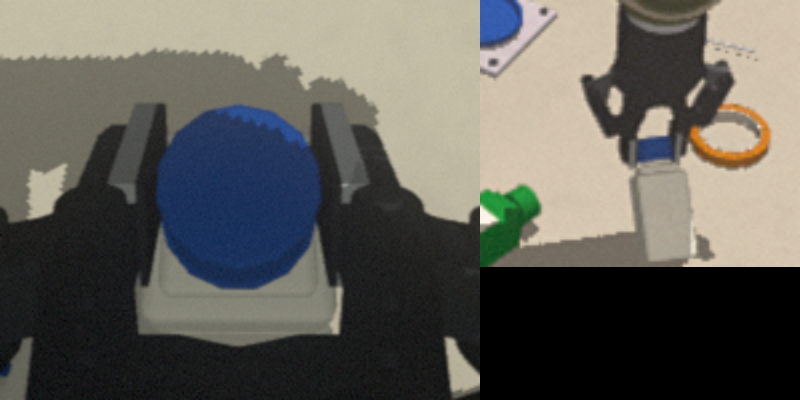

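Emit:
{"fn": "servo_tool", "kwargs": {
  "deltas": [-0.004,-0.007,0,0,0.205,0,0,0,0,0.205,0,0,0,0,0.2,0,0,0,0,0.2]
}}

```text
clock: 8.07
tcp_pos: [0.4663, -0.2484, 0.0814]
tool_rot: [0.614, 0.351, -0.614, 0.351]
wrist_force: [0.2, 0.5, 0.7]
gripper_width: 0.0341
```

```bash
python3 -c "
from h import *
look('c10',(300,180,400,300))"
```

```text
8.0667 [ 0.4663 -0.2484  0.0814] [0.2354 0.5492 0.6901] [ 0.0665 -0.0489 -0.0697] 0.034074449261767996
```

View pics/c10.png

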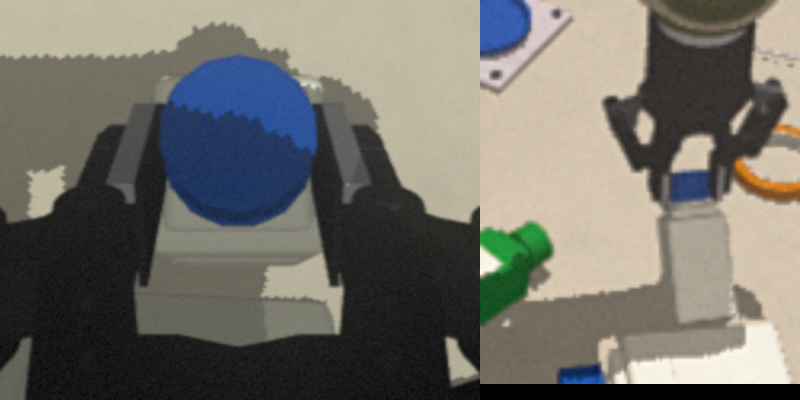

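```bash
python3 - <<'E'
from h import *
g=robot.grab_frame("side");s=robot.state();w=robot.grab_frame("wrist");T=wristT(w,s)
crop(g,320,210,400,300,6.5,"pics/s11.png")
y=np.array([.8616,-.5075,0]);c=np.array([.5075,.8616,0])
b=np.array([.4663,-.2484,0])
for off in(0,.005,.01):
  for P in [b+c*off+y*sy*.023+c*sc*.023+[0,0,z] for z in(0,.078) for sy in(1,-1) for sc in(-1,)]:
    q=proj(g,P);print(off,P,(q-[320,210])*6.5)
for z in (.11,.113): 
    print(onz(w,(200+238/2,200+130/2),z,T))
E
```

```text
0 [ 0.4744 -0.2799  0.    ] [351.9835 389.5301]
0 [ 0.4348 -0.2565  0.    ] [235.6676 404.2539]
0 [ 0.4744 -0.2799  0.078 ] [365.9689 246.3681]
0 [ 0.4348 -0.2565  0.078 ] [244.9008 260.9829]
0.005 [ 0.477  -0.2756  0.    ] [348.8168 380.0175]
0.005 [ 0.4373 -0.2522  0.    ] [232.8468 394.6499]
0.005 [ 0.477  -0.2756  0.078 ] [362.627  236.9248]
0.005 [ 0.4373 -0.2522  0.078 ] [241.9335 251.445 ]
0.01 [ 0.4795 -0.2713  0.    ] [345.6696 370.5635]
0.01 [ 0.4399 -0.2479  0.    ] [230.0433 385.1053]
0.01 [ 0.4795 -0.2713  0.078 ] [359.3065 227.5421]
0.01 [ 0.4399 -0.2479  0.078 ] [238.9853 241.9687]
[ 0.4738 -0.2353  0.11  ]
[ 0.4746 -0.234   0.113 ]
```

View pics/s11.png

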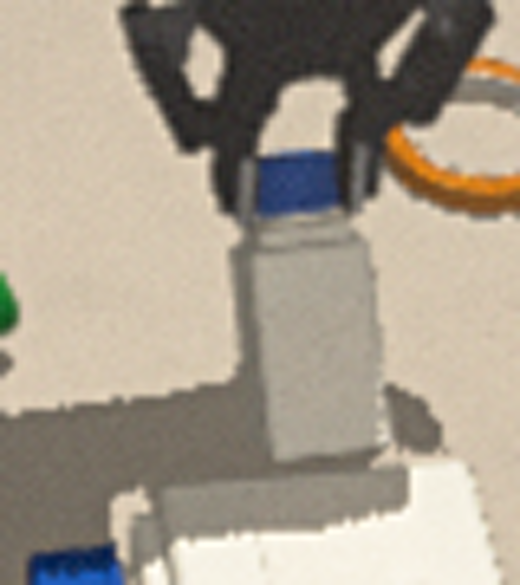

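```bash
python3 - <<'E'
from h import *
g=robot.grab_frame("side");s=robot.state()
y=np.array([.8616,-.5075,0]);c=np.array([.5075,.8616,0]);b=s["tcp_pos"]*[1,1,0]
for uv in((326,455),(307,245),(300,180)):
    o,d=ray(g,(320+uv[0]/6.5,210+uv[1]/6.5)); t=-(y@(o-b))/(y@d);P=o+t*d
    print(uv,c@(P-b),P[2])
E
```

```text
(326, 455) -0.07004656665591649 0.019391114936625042
(307, 245) -0.024259323105249097 0.08367335969299594
(300, 180) -0.00873207886965944 0.10208623503045378
```

Emit:
{"fn": "servo_tool", "kwargs": {
  "deltas": [0,0,0,0,0.3,0,0,0,0,0.3,0,0,0,0,0.3,0,0,0.012,0,0.3,0,0,0.012,0,0.3,0.01,0.017,0,0,0.3,0.01,0.017,0,0,0.3,0.01,0.017,0,0,0.3,0,0,0,0,0.3,0,0,0,0,0.3]
}}

```text
clock: 9.15
tcp_pos: [0.4961, -0.1968, 0.1048]
tool_rot: [-0.613, -0.352, 0.614, -0.352]
wrist_force: [0.0, -0.2, -2.3]
gripper_width: 0.0332
```

```bash
cat >> h.py <<'E'
def sidelook(name,box):
    g=robot.grab_frame("side");s=robot.state()
    u0,v0,u1,v1=box;k=min(800/(u1-u0),600/(v1-v0),6.5);crop(g,u0,v0,u1,v1,k,"pics/"+name+".png");print(k,s["clock"],s["tcp_pos"],s["wrist_force"],s["gripper_width"])
def plane(box,k,pts,c=(.5075,.8616,0)):
    g=robot.grab_frame("side");s=robot.state();c=np.array(c);y=np.array([c[1],-c[0],0]);b=s["tcp_pos"]*[1,1,0]
    for uv in pts:
        o,d=ray(g,(box[0]+uv[0]/k,box[1]+uv[1]/k)); t=-(y@(o-b))/(y@d);P=o+t*d
        print(uv,"c",c@(P-b),"z",P[2])
E
python3 -c "
from h import *
sidelook('s12',(320,190,400,280))"
```

```text
6.5 9.2 [ 0.4959 -0.1974  0.1048] [-0.8567  0.2516 -1.7422] 0.03314542942998699
```

View pics/s12.png

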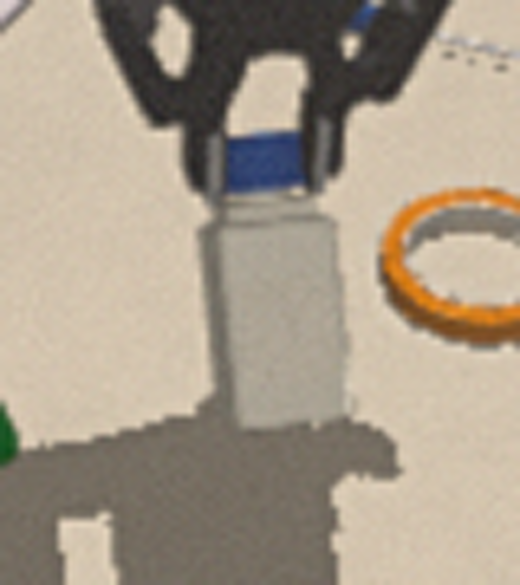

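```bash
python3 -c "
from h import *
plane((320,190),6.5,[(292,422),(274,223),(265,160)])"
```

```text
(292, 422) c -0.06877948263117262 z 0.044723721592419885
(274, 223) c -0.024560341532973522 z 0.10707953899467881
(265, 160) c -0.005981659414395042 z 0.12266987642093286
```

Emit:
{"fn": "servo_tool", "kwargs": {
  "deltas": [0,0,-0.012,0,0.3,0,0,-0.012,0,0.3,0,0,0,0,0.22,-0.0043,-0.0072,0.0029,0,0.22,0,0,0,0,0.22,-0.0044,-0.0075,0.002,0,0.22,0,0,0,0,0.22,-0.0045,-0.0076,0.0013,0,0.22,0,0,0,0,0.22]
}}

```text
clock: 10.0
tcp_pos: [0.4823, -0.221, 0.0876]
tool_rot: [-0.614, -0.351, 0.614, -0.351]
wrist_force: [0.1, -0.2, -2.2]
gripper_width: 0.0333
```

```bash
python3 -c "
from h import *
sidelook('s13',(320,190,400,280))"
```

```text
6.5 10.05 [ 0.4826 -0.2204  0.0875] [ 0.164  -0.1634 -1.0011] 0.03318258792514181
```

View pics/s13.png

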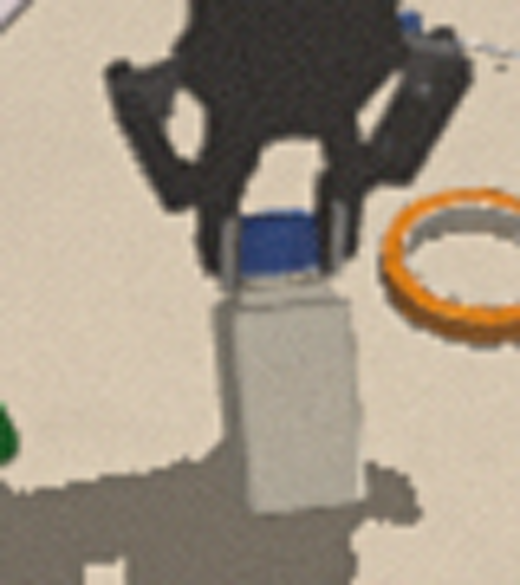

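```bash
python3 -c "
from h import *
plane((320,190),6.5,[(308,506),(290,304),(282,243)])"
```

```text
(308, 506) c -0.07252844336483565 z 0.02976776005383508
(290, 304) c -0.028362943068645653 z 0.09277952092591146
(282, 243) c -0.011651934190797136 z 0.10853485552629694
```

Emit:
{"fn": "servo_tool", "kwargs": {
  "deltas": [0,0,-0.006,0,0.22,0,0,-0.005,0,0.22,0,0,0,0,0.213,-0.0043,-0.0072,0.0022,0,0.213,0,0,0,0,0.213,-0.0044,-0.0075,0.0017,0,0.213,0,0,0,0,0.213,-0.0045,-0.0076,0.001,0,0.213,0,0,0,0,0.213]
}}

```text
clock: 10.85
tcp_pos: [0.4719, -0.2436, 0.0862]
tool_rot: [0.615, 0.349, -0.612, 0.354]
wrist_force: [-3.5, 6.9, 40.5]
gripper_width: 0.0338
```

```bash
python3 -c "
from h import *
sidelook('s14',(320,200,400,290))"
```

```text
6.5 10.9 [ 0.4721 -0.2433  0.0861] [-3.7542  7.0305 39.8386] 0.03363230080676431
```

View pics/s14.png

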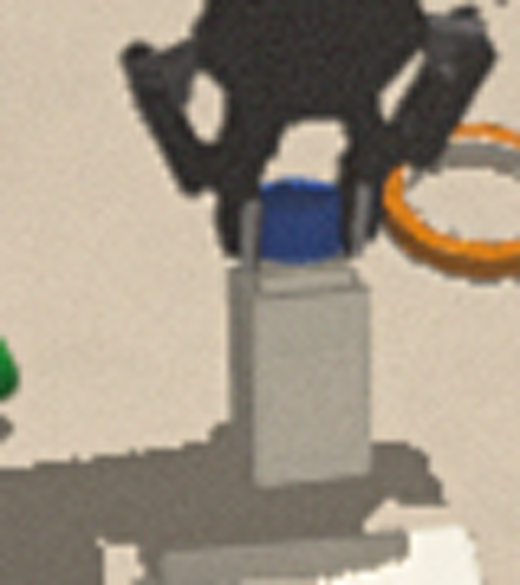

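Emit:
{"fn": "servo_tool", "kwargs": {
  "deltas": [0,0,0.004,0,0.213]
}}

```text
clock: 10.98
tcp_pos: [0.4709, -0.2425, 0.0874]
tool_rot: [0.614, 0.35, -0.613, 0.353]
wrist_force: [-0.4, -1.4, -0.6]
gripper_width: 0.0335
```

```bash
python3 -c "
from h import *
look('c15',(320,200,400,290))
plane((320,200),6.5,[(313,478),(311,290)])"
```

```text
10.9833 [ 0.4709 -0.2425  0.0874] [-0.4223 -1.4304 -0.6289] [-0.0843  0.0454 -0.0078] 0.03345575940464948
(313, 478) c -0.05329656153769507 z 0.015606751740511293
(311, 290) c -0.030883388187019488 z 0.0930260832132882
```

View pics/c15.png

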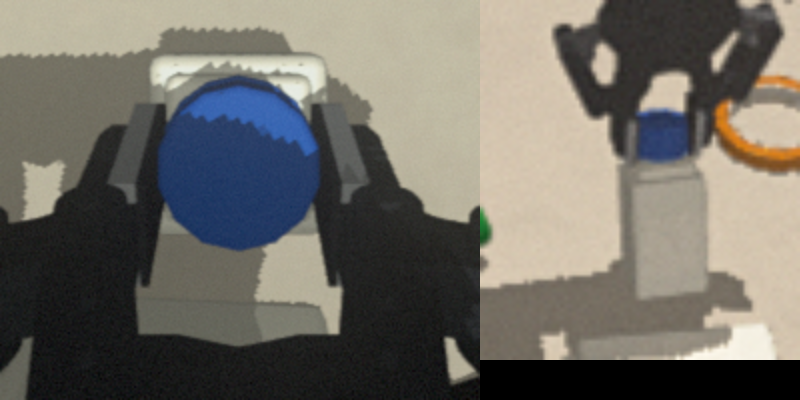

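Emit:
{"fn": "servo_tool", "kwargs": {
  "deltas": [0,0,-0.002,0,0.205,0,0,-0.002,0,0.2,0,0,0,0,0.19,0,0,0,0,0.18,0,0,0,0,0.16,0,0,0,0,0.14]
}}

```text
clock: 11.63
tcp_pos: [0.4701, -0.242, 0.0816]
tool_rot: [0.614, 0.351, -0.613, 0.352]
wrist_force: [-0.7, -0.4, 0.1]
gripper_width: 0.0367
```

```bash
python3 -c "
from h import *
look('c16',(320,200,400,290))"
```

```text
11.6333 [ 0.4701 -0.242   0.0816] [-0.7021 -0.385   0.0753] [-0.0467 -0.0034  0.0041] 0.036732713711069544
```

View pics/c16.png

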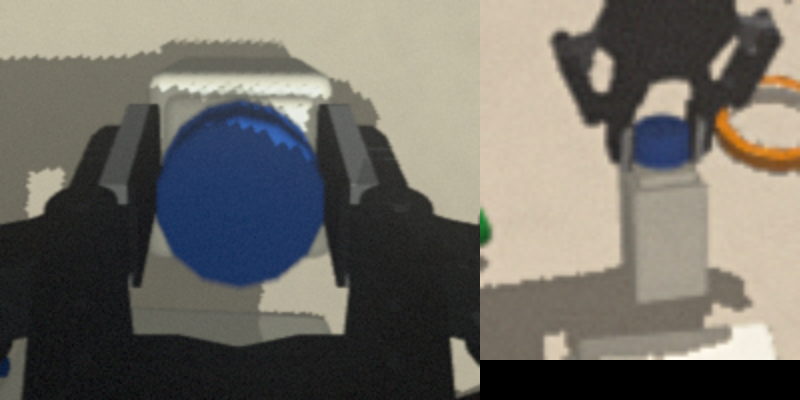

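```bash
python3 -c "
from h import *
plane((320,200),4,[(192,297),(190,185)])
sidelook('s17',(320,200,400,290))"
```

```text
(192, 297) c -0.057103954236199725 z 0.01762140928801581
(190, 185) c -0.033843092859694446 z 0.09081556317573913
6.5 11.8333 [ 0.4697 -0.2418  0.0809] [0.3989 0.177  0.1601] 0.036617143785448905
```

View pics/s17.png

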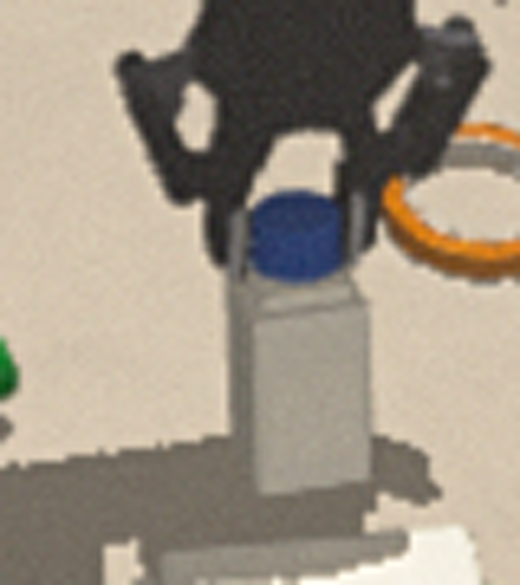

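Emit:
{"fn": "servo_tool", "kwargs": {
  "deltas": [0,0,0,0,0.1,0,0,0,0,0.05,0,0,0,0,0,0,0,0,0,0,0,0,0,0,0]
}}

```text
clock: 12.25
tcp_pos: [0.4697, -0.2419, 0.0813]
tool_rot: [-0.614, -0.351, 0.614, -0.351]
wrist_force: [-1.1, 0.5, 0.5]
gripper_width: 0.0424
```

```bash
python3 -c "
from h import *
look('c18',(320,200,400,290))
sidelook('s18',(320,200,400,290))"
```

```text
12.25 [ 0.4697 -0.2419  0.0813] [-1.1436  0.4944  0.4558] [ 0.012  -0.0233  0.0136] 0.04240222337015784
6.5 12.4 [ 0.4698 -0.242   0.0813] [-0.0257  0.3758 -0.9015] 0.04256282102506291
```

View pics/c18.png

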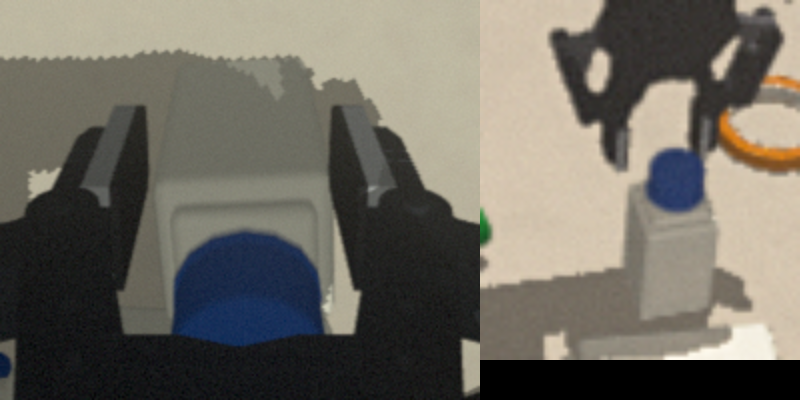

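View pics/s18.png

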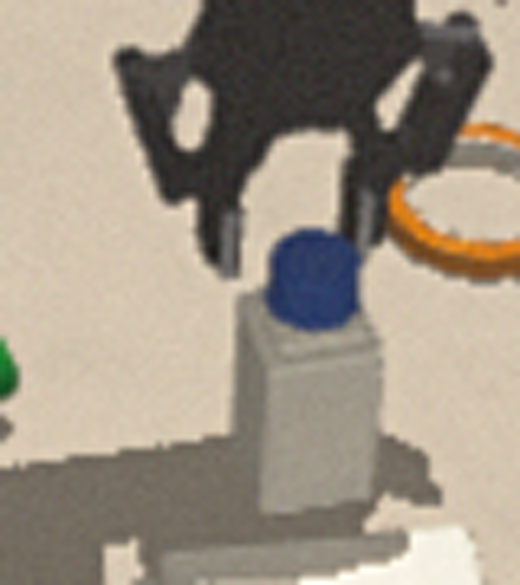

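Emit:
{"fn": "servo_tool", "kwargs": {
  "deltas": [0,0,0.03,0,-0.2,0,0,0.035,0,-1,0,0,0.035,0,-1,0,0,0.035,0,-1,0,0,0,0,-1]
}}

```text
clock: 12.82
tcp_pos: [0.4716, -0.2434, 0.2231]
tool_rot: [0.615, 0.348, -0.612, 0.355]
wrist_force: [0.2, -1.0, -0.1]
gripper_width: 0.0853
```

```bash
python3 - <<'E'
from h import *
st=robot.state();f=robot.grab_frame("wrist");T=wristT(f,st);cv2.imwrite("pics/w19.png",f["frame"][:,:,::-1])
t=robot.grab_frame("top");s=robot.grab_frame("side")
crop(s,320,200,400,290,6.5,"pics/s19.png");crop(t,330,180,400,240,8,"pics/t19.png")
print(st["tcp_pos"],st["gripper_width"],st["joint_positions"])
E
```

```text
[ 0.4716 -0.2434  0.2231] 0.08532426197243095 [-0.6973  0.3255  1.5024  0.      1.3021 -0.167 ]
```

View pics/w19.png

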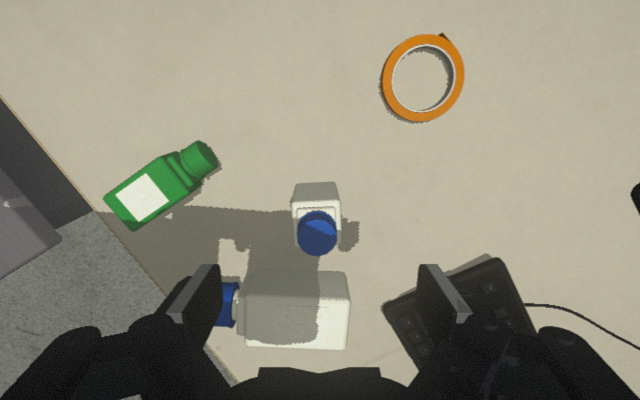

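View pics/s19.png

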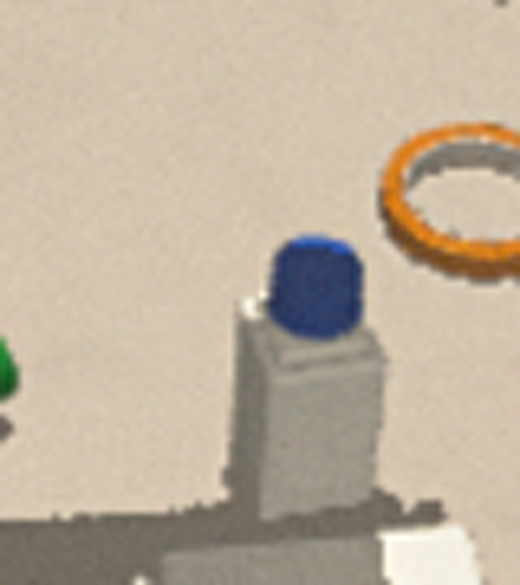

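```bash
python3 - <<'E'
from h import *
st=robot.state();f=robot.grab_frame("wrist");T=wristT(f,st)
t=robot.grab_frame("top");s=robot.grab_frame("side")
b=[x for x in blobs(f,(100,120,30),(130,255,255),(280,190,350,275),150)]
for c,sta,m in b: print("wrist",c,sta)
for x in blobs(s,(100,100,40),(130,255,255),(350,230,385,256),30): print("side",x[0],x[1])
for x in blobs(t,(100,100,40),(130,255,255),(330,200,400,245),20): print("top",x[0],x[1],onz(t,x[0],.108))
print("cap top wrist",onz(f,(316,229),.110,T))
print("cap top side",onz(s,(320+316/6.5,200+258/6.5),.110))
crop(f,270,170,370,270,6,"pics/w20.png")
M=R.from_quat(st["tool_rot"]).as_matrix();print(M[:,1])
E
```

```text
wrist [320.5053 240.7292] [302 221  39  39 938]
side [368.3313 243.9639] [362 237  13  15 166]
cap top wrist [ 0.4559 -0.2601  0.11  ]
cap top side [ 0.4555 -0.2701  0.11  ]
[ 0.8626 -0.506  -0.0006]
```

View pics/w20.png

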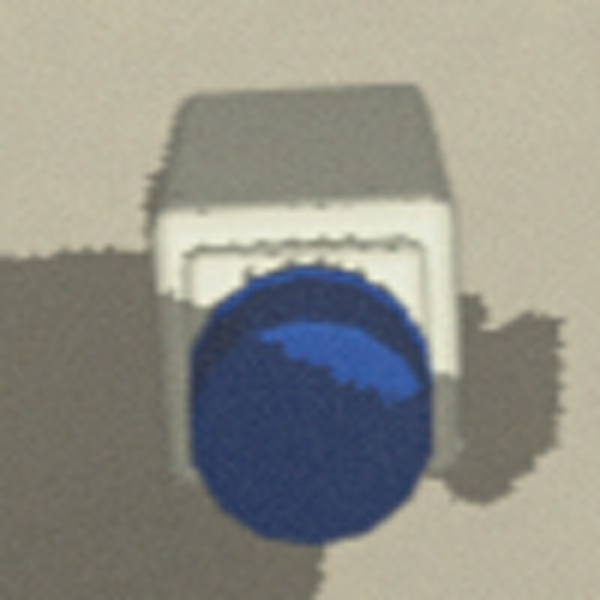

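```bash
python3 - <<'E'
from h import *
st=robot.state();f=robot.grab_frame("wrist");T=wristT(f,st)
print(st["tcp_pos"],onz(f,(322.2,241.7),.110,T),onz(f,(321.0,204),.078,T),st["joint_vel"])
s=robot.grab_frame("side");P=onz(f,(322.2,241.7),.110,T);print((proj(s,P)-[320,200])*6.5)
E
```

```text
[ 0.4694 -0.2417  0.2149] [ 0.4544 -0.2715  0.11  ] [ 0.4648 -0.252   0.078 ] [-0.0013  0.0003 -0.0045  0.0007  0.0042 -0.0004]
[316.5828 261.5286]
```

Emit:
{"fn": "servo_tool", "kwargs": {
  "deltas": [-0.0073,-0.0147,0,1.2,-1,-0.0073,-0.0147,0,1.3,-1,0,0,-0.03,0,-1,0,0,-0.035,0,-1,0,0,-0.035,0,-1,0,0,-0.035,0,-0.5,0,0,-0.024,0,-0.3,0,0,-0.01,0,-0.3,0,0,0,0,-0.2]
}}

```text
clock: 13.97
tcp_pos: [0.4543, -0.2706, 0.0452]
tool_rot: [-0.605, -0.366, 0.606, -0.363]
wrist_force: [-0.1, -1.4, -0.4]
gripper_width: 0.0513
```

```bash
python3 -c "
from h import *
look('c21',(320,200,400,290))"
```

```text
13.9667 [ 0.4543 -0.2706  0.0452] [-0.0641 -1.4167 -0.439 ] [-0.018  -0.0016 -0.0659] 0.051276743469419656
```

View pics/c21.png

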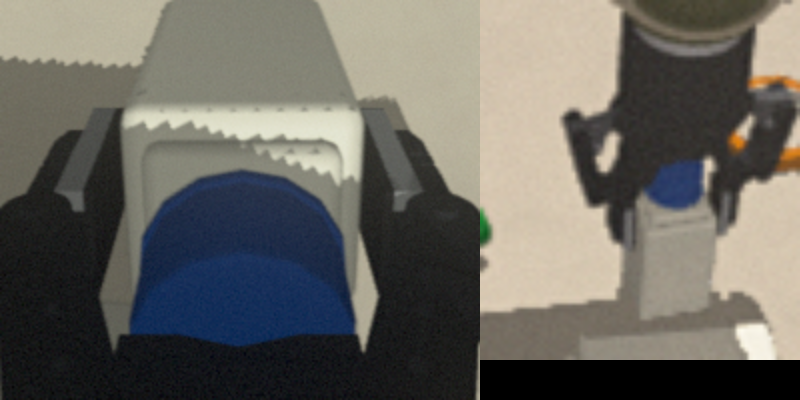

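Emit:
{"fn": "servo_tool", "kwargs": {
  "deltas": [0,0,0,0,0.3,0,0,0,0,0.3,0,0,0,0,0.3,0,0,0.015,0,0.3,0,0,0.02,0,0.3,0,0,0.025,0,0.3,0,0.0,0.02,0,0.3,0,0,0,0,0.3],
  "newtons": 40
}}

```text
clock: 14.73
tcp_pos: [0.4566, -0.2726, 0.1316]
tool_rot: [0.606, 0.362, -0.605, 0.367]
wrist_force: [1.0, -0.7, -0.5]
gripper_width: 0.0457
```

```bash
python3 -c "
from h import *
look('c22',(320,180,400,280))"
```

```text
14.7333 [ 0.4566 -0.2726  0.1316] [ 0.9683 -0.6571 -0.5026] [ 0.0033 -0.0421  0.0262] 0.04569536074072591
```

View pics/c22.png

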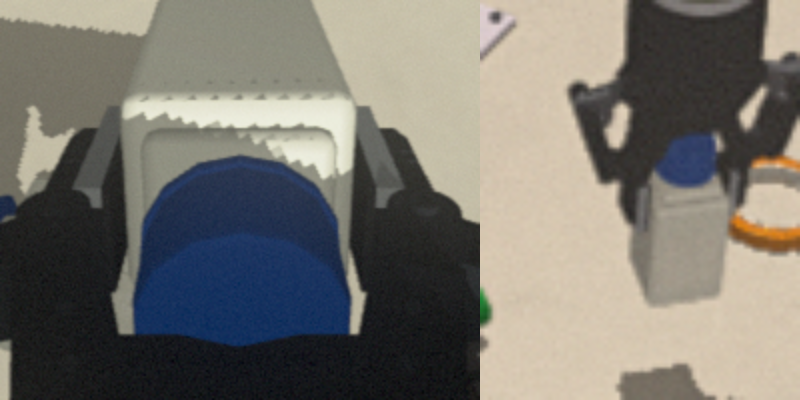

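Emit:
{"fn": "servo_tool", "kwargs": {
  "deltas": [0.0062,0.0305,0,0,0.3,0.0062,0.0305,0,0,0.3,0.0062,0.0305,0,0,0.3,0.0062,0.0305,0,0,0.3,0.0062,0.0305,0,0,0.3,0.0062,0.0305,0,0,0.3,0.0062,0.0305,0,0,0.3,0.0062,0.0305,0,0,0.3,0.0062,0.0305,0,0,0.3,0.0062,0.0305,0,0,0.3,0.0062,0.0305,0,0,0.3,0.0062,0.0305,0,0,0.3]
}}

```text
clock: 15.83
tcp_pos: [0.5289, 0.0962, 0.1259]
tool_rot: [-0.605, -0.365, 0.606, -0.364]
wrist_force: [-0.0, -0.2, -1.9]
gripper_width: 0.0456
```

Emit:
{"fn": "servo_tool", "kwargs": {
  "deltas": [0,0,-0.02,0,0.3,0,0,-0.02,0,0.3,0,0,0,0,0.3,0,0,0,0,0.3]
}}

```text
clock: 16.17
tcp_pos: [0.5286, 0.0946, 0.086]
tool_rot: [-0.605, -0.365, 0.607, -0.364]
wrist_force: [1.1, -0.5, -1.0]
gripper_width: 0.0451
```

```bash
python3 - <<'E'
from h import *
st=robot.state();print(st["clock"],st["tcp_pos"],st["wrist_force"])
t=robot.grab_frame("top");s=robot.grab_frame("side");f=robot.grab_frame("wrist")
crop(s,230,110,350,220,5,"pics/s23.png");cv2.imwrite("pics/w23.png",f["frame"][:,:,::-1])
c=st["tcp_pos"]*[1,1,0]
print("foot expected px",(proj(s,c+[0,0,st["tcp_pos"][2]-.046])-[230,110])*5,"tray",(proj(s,[.5286,.0945,.012])-[230,110])*5)
E
```

```text
16.1667 [0.5286 0.0946 0.086 ] [ 1.1108 -0.5425 -0.9722]
foot expected px [345.5256 348.4238] tray [346.9856 385.6617]
```

View pics/s23.png

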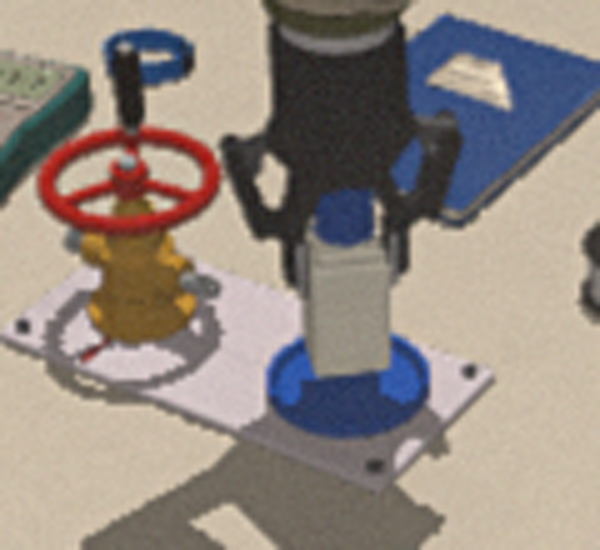

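View pics/w23.png

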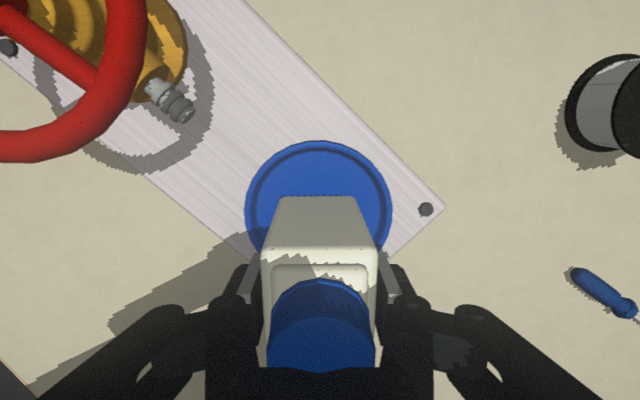

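```bash
python3 - <<'E'
from h import *
st=robot.state();f=robot.grab_frame("wrist");T=wristT(f,st);M=R.from_quat(st["tool_rot"]).as_matrix()
for uv in((318.5,140),(245,205),(392,205)):
    P=onz(f,uv,.02,T);print(P,M.T@(P-st["tcp_pos"]))
# wheel hub, rim
E
```

```text
[0.554  0.1402 0.02  ] [ 0.0682 -0.0004 -0.0517]
[0.4908 0.1254 0.02  ] [ 0.0681 -0.0494 -0.0091]
[0.5772 0.0796 0.02  ] [ 0.0682  0.0484 -0.009 ]
```

Emit:
{"fn": "servo_tool", "kwargs": {
  "deltas": [0,0,-0.012,0,0.3,0,0,-0.008,0,0.3,0,0,-0.004,0,0.3,0,0,-0.002,0,0.3,0,0,0,0,0.3]
}}

```text
clock: 16.78
tcp_pos: [0.5296, 0.0946, 0.0614]
tool_rot: [0.606, 0.365, -0.606, 0.365]
wrist_force: [-0.5, -0.2, -3.1]
gripper_width: 0.0453
```

Emit:
{"fn": "servo_tool", "kwargs": {
  "deltas": [0,0,-0.002,0,0.3,0,0,0,0,0.3]
}}

```text
clock: 16.95
tcp_pos: [0.53, 0.0947, 0.0609]
tool_rot: [0.606, 0.365, -0.605, 0.365]
wrist_force: [-5.2, 1.2, 11.7]
gripper_width: 0.0454
```

Contact with the tray floor (11.7 N). Release.

Emit:
{"fn": "servo_tool", "kwargs": {
  "deltas": [0,0,0,0,0,0,0,0,0,-0.2,0,0,0,0,-0.3,0,0,0,0,-0.4,0,0,0,0,-0.6,0,0,0.02,0,-0.6,0,0,0.035,0,-0.6,0,0,0.04,0,-0.6,0,0,0.04,0,-0.6,0,0,0.03,0,-0.6,0,0,0,0,-0.6]
}}

```text
clock: 17.87
tcp_pos: [0.5317, 0.0946, 0.2307]
tool_rot: [0.609, 0.363, -0.602, 0.367]
wrist_force: [1.2, -0.3, -0.6]
gripper_width: 0.0682
```

```bash
python3 - <<'E'
from h import *
st=robot.state();print(st["clock"],st["tcp_pos"],st["wrist_force"],st["joint_positions"])
s=robot.grab_frame("side");f=robot.grab_frame("wrist")
crop(s,230,110,350,220,5,"pics/s24.png");cv2.imwrite("pics/w24.png",f["frame"][:,:,::-1])
E
```

```text
17.8667 [0.5317 0.0946 0.2307] [ 1.1757 -0.339  -0.5944] [-0.0409  0.3405  1.4614  0.      1.3286  0.4458]
```

View pics/s24.png

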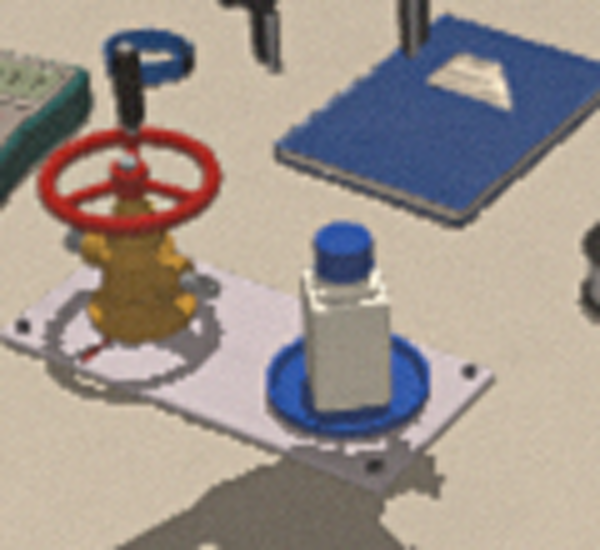

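View pics/w24.png

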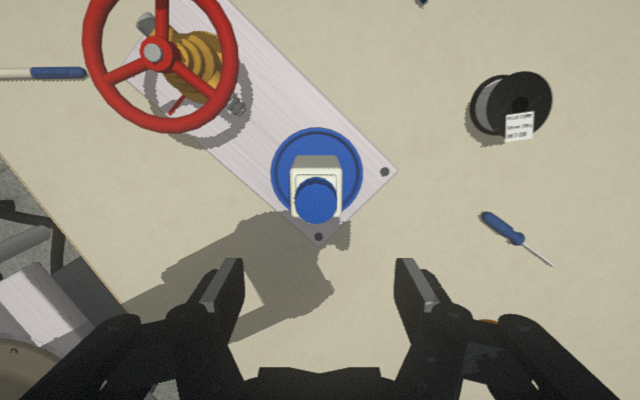

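Emit:
{"fn": "servo_tool", "kwargs": {
  "deltas": [0,0,0.03,0,-0.6,-0.008,0.02,0.02,0,-0.6,-0.008,0.025,0,0,-0.6,-0.008,0.025,0,0,-0.6,-0.008,0.025,0,0,-0.6,-0.008,0.02,0,0,-0.6,0,0,0,0,-0.6,0,0,0,0,-0.6]
}}

```text
clock: 18.63
tcp_pos: [0.489, 0.2101, 0.2727]
tool_rot: [-0.605, -0.366, 0.606, -0.365]
wrist_force: [-0.1, -0.1, 0.0]
gripper_width: 0.0683
```

```bash
python3 - <<'E'
from h import *
st=robot.state();f=robot.grab_frame("wrist");T=wristT(f,st)
print(st["clock"],st["tcp_pos"],robot.state()["tcp_pos"]);cv2.imwrite("pics/w25.png",f["frame"][:,:,::-1])
hsv=cv2.cvtColor(f["frame"],cv2.COLOR_RGB2HSV)
m=cv2.inRange(hsv,np.array((0,140,70)),np.array((8,255,255)))|cv2.inRange(hsv,np.array((172,140,70)),np.array((180,255,255)))
n,l,sta,c=cv2.connectedComponentsWithStats(m);i=1+np.argmax(sta[1:,4]);print(sta[i],c[i])
ys,xs=np.where(l==i);e=cv2.fitEllipse(cv2.convexHull(np.stack([xs,ys],1).astype(np.int32)));print(e)
for z in(.104,.108,.112):print(onz(f,e[0],z,T))
E
```

```text
18.6333 [0.489  0.2101 0.2727] [0.4894 0.2094 0.273 ]
[ 236   96  118  119 4748] [293.909  158.0663]
((294.8421325683594, 154.64920043945312), (117.23385620117188, 119.59527587890625), 141.9630126953125)
[0.4812 0.2449 0.104 ]
[0.4817 0.2453 0.108 ]
[0.4823 0.2457 0.112 ]
```

View pics/w25.png

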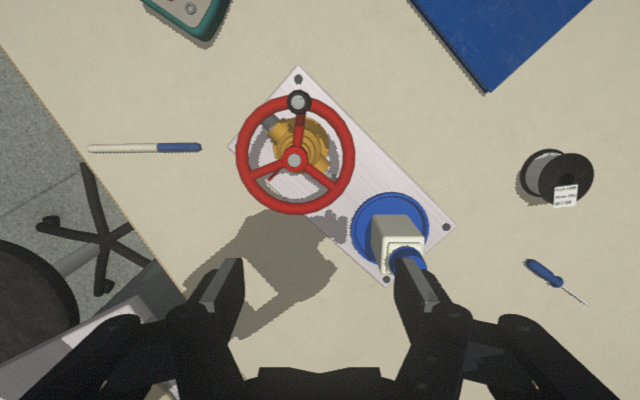

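```bash
python3 - <<'E'
from h import *
st=robot.state();f=robot.grab_frame("wrist");T=wristT(f,st)
crop(f,230,80,370,220,4,"pics/w26.png")
hsv=cv2.cvtColor(f["frame"],cv2.COLOR_RGB2HSV)
m=cv2.inRange(f["frame"][80:125,280:320],np.array((0,0,0)),np.array((60,60,60)));ys,xs=np.where(m>0);print(xs.mean()+280,ys.mean()+80,len(xs),xs.min()+280,xs.max()+280,ys.min()+80,ys.max()+80)
h=onz(f,(298.5,102),.17,T);a=np.array([.481,.244]);d=h[:2]-a
print(h,np.linalg.norm(d),np.degrees(np.arctan2(d[1],d[0])))
# hub top
print(onz(f,(294,160),.115,T))
E
```

```text
299.74825174825173 102.57342657342657 143 287 309 90 112
[0.5111 0.2821 0.17  ] 0.04850503160459927 51.705018387818214
[0.4801 0.2414 0.115 ]
```

View pics/w26.png

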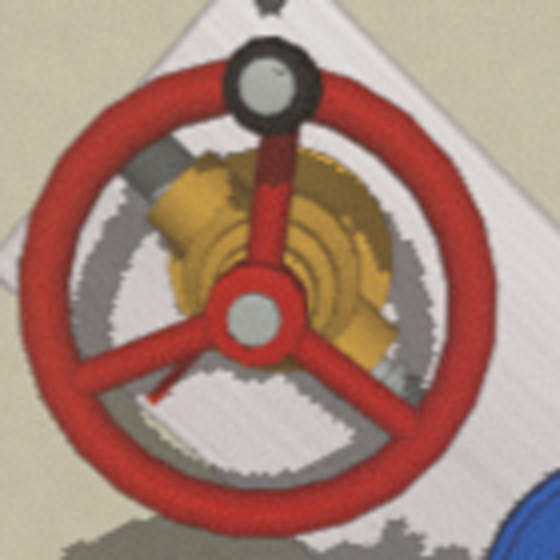

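Emit:
{"fn": "servo_tool", "kwargs": {
  "deltas": [0.007,0.024,0,0,-0.5,0.007,0.025,0,0,-0.5,0.0077,0.0243,-0.01,0,-0.5,0,0,-0.03,0,-0.5,0,0,-0.035,0,-0.5,0,0,-0.035,0,-0.5,0,0,-0.03,0,-0.5,0,0,-0.007,0,-0.3,0,0,0,0,0,0,0,0,0,0]
}}

```text
clock: 19.57
tcp_pos: [0.5122, 0.2826, 0.1286]
tool_rot: [0.606, 0.364, -0.605, 0.365]
wrist_force: [0.6, 0.1, 0.5]
gripper_width: 0.0427
```

```bash
python3 -c "
from h import *
look('c27',(230,100,310,200))"
```

```text
19.5667 [0.5122 0.2826 0.1286] [0.6285 0.1182 0.5239] [-0.0008 -0.0253  0.0084] 0.04274609273551713
```

View pics/c27.png

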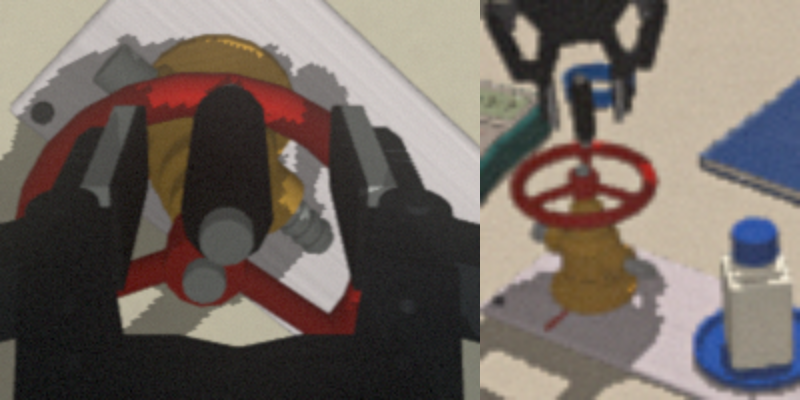

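Emit:
{"fn": "servo_tool", "kwargs": {
  "deltas": [0,0,0,0,0.3,0,0,0,0,0.6,0,0,0,0,0.8,0,0,0,0,0.8,0,0,0,0,0.8],
  "newtons": 60
}}

```text
clock: 20.08
tcp_pos: [0.5117, 0.2831, 0.1287]
tool_rot: [0.606, 0.365, -0.605, 0.365]
wrist_force: [-2.6, -0.7, 5.9]
gripper_width: 0.0166
```

```bash
python3 -c "
from h import *
look('c28',(230,100,310,200))"
```

```text
20.0833 [0.5117 0.2831 0.1287] [-2.63   -0.6692  5.8865] [-0.063   0.2643  0.0178] 0.016575401835796467
```

View pics/c28.png

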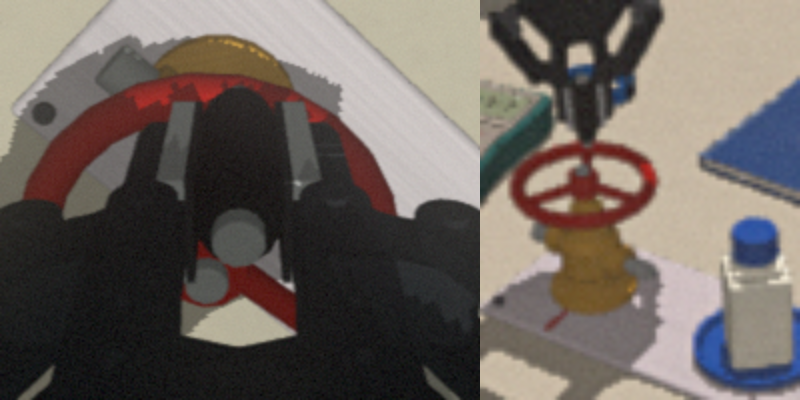

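```bash
cat > arc.py <<'E'
import sys,numpy as np
a0,step,n,r=map(float,sys.argv[1:5]);n=int(n)
A=np.radians(a0+step*np.arange(n+1));P=r*np.stack([np.cos(A),np.sin(A)],1)
Q=np.round(P*1e4)/1e4;D=np.diff(Q,axis=0)
print(", ".join("%g, %g, 0, 0, 0.8"%(round(d[0],4),round(d[1],4)) for d in D))
E
python3 arc.py 52.4 -10 8 .05; python3 arc.py -27.6 -10 12 .05
```

```text
0.0064, -0.0059, 0, 0, 0.8, 0.0053, -0.0069, 0, 0, 0.8, 0.004, -0.0077, 0, 0, 0.8, 0.0026, -0.0084, 0, 0, 0.8, 0.0012, -0.0086, 0, 0, 0.8, -0.0004, -0.0087, 0, 0, 0.8, -0.0019, -0.0085, 0, 0, 0.8, -0.0034, -0.0081, 0, 0, 0.8
-0.0047, -0.0073, 0, 0, 0.8, -0.0059, -0.0064, 0, 0, 0.8, -0.0069, -0.0053, 0, 0, 0.8, -0.0077, -0.004, 0, 0, 0.8, -0.0084, -0.0026, 0, 0, 0.8, -0.0086, -0.0012, 0, 0, 0.8, -0.0087, 0.0004, 0, 0, 0.8, -0.0085, 0.0019, 0, 0, 0.8, -0.0081, 0.0034, 0, 0, 0.8, -0.0073, 0.0047, 0, 0, 0.8, -0.0064, 0.0059, 0, 0, 0.8, -0.0053, 0.0069, 0, 0, 0.8
```

Emit:
{"fn": "servo_tool", "kwargs": {
  "deltas": [0.0064,-0.0059,0,0,0.8,0.0053,-0.0069,0,0,0.8,0.004,-0.0077,0,0,0.8,0.0026,-0.0084,0,0,0.8,0,0,0,0,0.8]
}}

```text
clock: 20.6
tcp_pos: [0.5301, 0.2532, 0.1286]
tool_rot: [0.606, 0.364, -0.606, 0.365]
wrist_force: [-1.8, -3.7, 5.5]
gripper_width: 0.0165
```

Emit:
{"fn": "servo_tool", "kwargs": {
  "deltas": [0.0012,-0.0086,0,0,0.8,-0.0004,-0.0087,0,0,0.8,-0.0019,-0.0085,0,0,0.8,-0.0034,-0.0081,0,0,0.8,0,0,0,0,0.8]
}}

```text
clock: 21.02
tcp_pos: [0.5248, 0.2195, 0.1286]
tool_rot: [0.606, 0.365, -0.606, 0.365]
wrist_force: [-2.7, -0.5, 6.8]
gripper_width: 0.0165
```

Emit:
{"fn": "servo_tool", "kwargs": {
  "deltas": [-0.0047,-0.0073,0,0,0.8,-0.0059,-0.0064,0,0,0.8,-0.0069,-0.0053,0,0,0.8,-0.0077,-0.004,0,0,0.8,-0.0084,-0.0026,0,0,0.8,-0.0086,-0.0012,0,0,0.8]
}}

```text
clock: 21.52
tcp_pos: [0.4838, 0.1936, 0.1286]
tool_rot: [0.607, 0.364, -0.604, 0.365]
wrist_force: [4.3, 7.1, 3.6]
gripper_width: 0.0164
```

Emit:
{"fn": "servo_tool", "kwargs": {
  "deltas": [-0.0087,0.0004,0,0,0.8,-0.0085,0.0019,0,0,0.8,-0.0081,0.0034,0,0,0.8,-0.0073,0.0047,0,0,0.8,0,0,0,0,0.8,0,0,0,0,0.8]
}}

```text
clock: 22.02
tcp_pos: [0.4503, 0.2041, 0.1286]
tool_rot: [0.606, 0.365, -0.605, 0.365]
wrist_force: [-3.1, 0.7, 9.8]
gripper_width: 0.0165
```

```bash
python3 - <<'E'
from h import *
for i in range(3):
    s=robot.state();d=s["tcp_pos"][:2]-[.481,.244];print(s["tcp_pos"],np.linalg.norm(d),np.degrees(np.arctan2(d[1],d[0])),s["wrist_force"]);robot.grab_frame("top")
E
python3 arc.py -127.6 -5 8 .05
```

```text
[0.4503 0.2041 0.1286] 0.05035229257081745 -127.53920088741941 [-3.1427  0.7468  9.8392]
[0.4505 0.204  0.1286] 0.05032226731093534 -127.37290288532184 [-1.1304  0.91    9.6594]
[0.4505 0.204  0.1286] 0.05032997953309819 -127.29718438007616 [-1.6712  1.4714  9.7856]
-0.0033, 0.0028, 0, 0, 0.8, -0.0031, 0.0031, 0, 0, 0.8, -0.0028, 0.0033, 0, 0, 0.8, -0.0025, 0.0036, 0, 0, 0.8, -0.0022, 0.0038, 0, 0, 0.8, -0.0018, 0.0039, 0, 0, 0.8, -0.0015, 0.0041, 0, 0, 0.8, -0.0011, 0.0043, 0, 0, 0.8
```

Emit:
{"fn": "servo_tool", "kwargs": {
  "deltas": [-0.0033,0.0028,0,0,0.8,-0.0031,0.0031,0,0,0.8,-0.0028,0.0033,0,0,0.8,-0.0025,0.0036,0,0,0.8,0,0,0,0,0.8]
}}

```text
clock: 22.58
tcp_pos: [0.4388, 0.2167, 0.1286]
tool_rot: [0.606, 0.364, -0.605, 0.365]
wrist_force: [-2.7, 0.3, 10.0]
gripper_width: 0.0165
```

Emit:
{"fn": "servo_tool", "kwargs": {
  "deltas": [-0.0022,0.0038,0,0,0.8,0,0,0,0,0.8,0,0,0,0,0.8]
}}

```text
clock: 22.83
tcp_pos: [0.4367, 0.2204, 0.1286]
tool_rot: [0.606, 0.365, -0.605, 0.365]
wrist_force: [-1.6, -0.1, 10.2]
gripper_width: 0.0166
```

Emit:
{"fn": "servo_tool", "kwargs": {
  "deltas": [-0.0018,0.0039,0,0,0.8,0,0,0,0,0.8,0,0,0,0,0.8]
}}

```text
clock: 23.08
tcp_pos: [0.4349, 0.2243, 0.1286]
tool_rot: [0.606, 0.365, -0.605, 0.365]
wrist_force: [-2.3, -0.7, 9.4]
gripper_width: 0.0169
```

Emit:
{"fn": "servo_tool", "kwargs": {
  "deltas": [-0.0008,0.002,0,0,0.8,0,0,0,0,0.8,0,0,0,0,0.8]
}}

```text
clock: 23.33
tcp_pos: [0.4341, 0.2261, 0.1286]
tool_rot: [0.606, 0.364, -0.605, 0.365]
wrist_force: [-1.5, -1.7, 10.0]
gripper_width: 0.0165
```

Emit:
{"fn": "servo_tool", "kwargs": {
  "deltas": [-0.0007,0.0021,0,0,0.8,0,0,0,0,0.8,0,0,0,0,0.8]
}}

```text
clock: 23.58
tcp_pos: [0.4336, 0.2277, 0.1286]
tool_rot: [0.606, 0.364, -0.605, 0.366]
wrist_force: [-1.5, -4.5, 9.7]
gripper_width: 0.0164
```

```bash
cat > ang.py <<'E'
from h import *
for i in range(4):
    s=robot.state();d=s["tcp_pos"][:2]-[.481,.244];r=np.linalg.norm(d);u=d/r;F=s["wrist_force"]
    print(s["clock"],s["tcp_pos"],"r",r,"ang",np.degrees(np.arctan2(d[1],d[0])),"Ftan_ccw",F[:2]@[-u[1],u[0]],"Frad",F[:2]@u,F[2]);robot.grab_frame("top")
E
python3 ang.py
```

```text
23.5833 [0.4336 0.2277 0.1286] r 0.05014881950090377 ang -161.0606498489651 Ftan_ccw 3.7318801869564076 Frad 2.90388076614817 9.69385665077863
23.6333 [0.4336 0.2277 0.1286] r 0.05014567665981887 ang -161.07358013448953 Ftan_ccw 4.948315554469352 Frad 3.4560444458732587 10.213300198831758
23.6833 [0.4336 0.2277 0.1286] r 0.05015480696048305 ang -161.05791029154312 Ftan_ccw 4.2743381372266 Frad 3.0380407431829797 10.0854106559945
23.7333 [0.4336 0.2277 0.1286] r 0.050142828865447915 ang -161.08230090125946 Ftan_ccw 4.14252236449151 Frad 3.0637431617215456 10.709606227635199
```

Emit:
{"fn": "servo_tool", "kwargs": {
  "deltas": [-0.0006,0.0021,0,0,0.8,0,0,0,0,0.8,0,0,0,0,0.8]
}}

```text
clock: 24.03
tcp_pos: [0.4335, 0.2279, 0.1285]
tool_rot: [-0.605, -0.363, 0.606, -0.367]
wrist_force: [1.1, -17.7, 10.9]
gripper_width: 0.0163
```

Emit:
{"fn": "servo_tool", "kwargs": {
  "deltas": [-0.0005,0.0021,0,0,0.8,0,0,0,0,0.8,0,0,0,0,0.8]
}}

```text
clock: 24.28
tcp_pos: [0.4335, 0.2281, 0.1286]
tool_rot: [-0.605, -0.362, 0.606, -0.368]
wrist_force: [1.7, -31.8, 12.2]
gripper_width: 0.0166
```

```bash
python3 ang.py
```

```text
24.2833 [0.4335 0.2281 0.1286] r 0.05009455833980588 ang -161.50272276852672 Ftan_ccw 30.662440342961144 Frad 8.452748061974402 12.165385005238726
24.3333 [0.4335 0.2281 0.1286] r 0.05009544471784 ang -161.49012648794377 Ftan_ccw 30.029430356746477 Frad 7.099237609289047 12.689134916153064
24.3833 [0.4335 0.2281 0.1286] r 0.05009769663710293 ang -161.49856336728794 Ftan_ccw 30.31426299283308 Frad 7.692512850068697 13.154401989111099
24.4333 [0.4335 0.2281 0.1286] r 0.05010260217234265 ang -161.49531982820503 Ftan_ccw 30.175136567885296 Frad 8.524033012668134 11.968055898876841
```

```bash
for a in -161.2 -41.2 78.8; do python3 arc.py $a 10 12 .05; done
```

```text
0.0035, -0.008, 0, 0, 0.8, 0.0048, -0.0072, 0, 0, 0.8, 0.0061, -0.0063, 0, 0, 0.8, 0.007, -0.0052, 0, 0, 0.8, 0.0078, -0.0038, 0, 0, 0.8, 0.0084, -0.0024, 0, 0, 0.8, 0.0087, -0.001, 0, 0, 0.8, 0.0086, 0.0006, 0, 0, 0.8, 0.0085, 0.0021, 0, 0, 0.8, 0.008, 0.0035, 0, 0, 0.8, 0.0072, 0.0048, 0, 0, 0.8, 0.0063, 0.0061, 0, 0, 0.8
0.0052, 0.007, 0, 0, 0.8, 0.0038, 0.0078, 0, 0, 0.8, 0.0024, 0.0084, 0, 0, 0.8, 0.001, 0.0087, 0, 0, 0.8, -0.0006, 0.0086, 0, 0, 0.8, -0.0021, 0.0085, 0, 0, 0.8, -0.0035, 0.008, 0, 0, 0.8, -0.0048, 0.0072, 0, 0, 0.8, -0.0061, 0.0063, 0, 0, 0.8, -0.007, 0.0052, 0, 0, 0.8, -0.0078, 0.0038, 0, 0, 0.8, -0.0084, 0.0024, 0, 0, 0.8
-0.0087, 0.001, 0, 0, 0.8, -0.0086, -0.0006, 0, 0, 0.8, -0.0085, -0.0021, 0, 0, 0.8, -0.008, -0.0035, 0, 0, 0.8, -0.0072, -0.0048, 0, 0, 0.8, -0.0063, -0.0061, 0, 0, 0.8, -0.0052, -0.007, 0, 0, 0.8, -0.0038, -0.0078, 0, 0, 0.8, -0.0024, -0.0084, 0, 0, 0.8, -0.001, -0.0087, 0, 0, 0.8, 0.0006, -0.0086, 0, 0, 0.8, 0.0021, -0.0085, 0, 0, 0.8
```

Emit:
{"fn": "servo_tool", "kwargs": {
  "deltas": [0.0007,-0.0022,0,0,0.8,0.0006,-0.0022,0,0,0.8,0,0,0,0,0.8]
}}

```text
clock: 24.73
tcp_pos: [0.4337, 0.2274, 0.1286]
tool_rot: [0.606, 0.364, -0.606, 0.365]
wrist_force: [-3.0, -3.3, 10.9]
gripper_width: 0.0169
```

```bash
python3 ang.py
```

```text
24.7333 [0.4337 0.2274 0.1286] r 0.05014553162316144 ang -160.65423388804928 Ftan_ccw 2.143069297061501 Frad 3.9690026458017496 10.91150538275227
24.7833 [0.4337 0.2275 0.1286] r 0.05013411437240563 ang -160.8108319193957 Ftan_ccw 2.66729383575549 Frad 3.769972316210678 11.187850087125994
24.8333 [0.4336 0.2276 0.1286] r 0.05013917746116052 ang -160.8937469681086 Ftan_ccw 2.170275504890205 Frad 3.5680933369855166 10.762361682078092
24.8833 [0.4336 0.2276 0.1286] r 0.05013370707242802 ang -160.91931383210476 Ftan_ccw 2.6143895456034394 Frad 3.5520428672683115 11.429200309449328
```

Emit:
{"fn": "servo_tool", "kwargs": {
  "deltas": [0.0035,-0.008,0,0,0.8,0.0048,-0.0072,0,0,0.8,0.0061,-0.0063,0,0,0.8,0.007,-0.0052,0,0,0.8,0.0078,-0.0038,0,0,0.8,0.0084,-0.0024,0,0,0.8,0.0087,-0.001,0,0,0.8,0.0086,0.0006,0,0,0.8,0.0085,0.0021,0,0,0.8,0.008,0.0035,0,0,0.8,0.0072,0.0048,0,0,0.8,0.0063,0.0061,0,0,0.8]
}}

```text
clock: 25.93
tcp_pos: [0.5188, 0.2109, 0.1286]
tool_rot: [0.606, 0.364, -0.606, 0.365]
wrist_force: [-3.5, -1.8, 8.7]
gripper_width: 0.0165
```

Emit:
{"fn": "servo_tool", "kwargs": {
  "deltas": [0.0052,0.007,0,0,0.8,0.0038,0.0078,0,0,0.8,0.0024,0.0084,0,0,0.8,0.001,0.0087,0,0,0.8,-0.0006,0.0086,0,0,0.8,-0.0021,0.0085,0,0,0.8,-0.0035,0.008,0,0,0.8,-0.0048,0.0072,0,0,0.8,-0.0061,0.0063,0,0,0.8,-0.007,0.0052,0,0,0.8,-0.0078,0.0038,0,0,0.8,-0.0084,0.0024,0,0,0.8]
}}

```text
clock: 26.93
tcp_pos: [0.491, 0.2927, 0.1286]
tool_rot: [0.607, 0.364, -0.605, 0.366]
wrist_force: [2.5, -6.7, 6.4]
gripper_width: 0.016
```

Emit:
{"fn": "servo_tool", "kwargs": {
  "deltas": [-0.0087,0.001,0,0,0.8,-0.0086,-0.0006,0,0,0.8,-0.0085,-0.0021,0,0,0.8,-0.008,-0.0035,0,0,0.8,-0.0072,-0.0048,0,0,0.8,-0.0063,-0.0061,0,0,0.8,-0.0052,-0.007,0,0,0.8,-0.0038,-0.0078,0,0,0.8,-0.0024,-0.0084,0,0,0.8,-0.001,-0.0087,0,0,0.8,0.0006,-0.0086,0,0,0.8,0.0021,-0.0085,0,0,0.8]
}}

```text
clock: 27.93
tcp_pos: [0.4334, 0.2283, 0.1286]
tool_rot: [0.607, 0.365, -0.605, 0.365]
wrist_force: [-0.4, 4.1, 9.0]
gripper_width: 0.0164
```

```bash
python3 ang.py
```

```text
27.9333 [0.4334 0.2283 0.1286] r 0.05018009125693872 ang -161.71023904873005 Ftan_ccw -4.05489654994928 Frad -0.9215684722846664 9.014059387845434
27.9833 [0.4339 0.227  0.1286] r 0.050126614736456694 ang -160.11781128211993 Ftan_ccw 0.8644034753535381 Frad 3.580992094288074 10.352988952093341
28.0333 [0.4337 0.2272 0.1286] r 0.05015585848875293 ang -160.42642935029804 Ftan_ccw 2.540013723871239 Frad 3.2026988131939618 10.604135612398975
28.0833 [0.4337 0.2274 0.1286] r 0.05013321465827982 ang -160.62478200204447 Ftan_ccw 2.4408241653450538 Frad 3.4973090340324835 10.214710742327068
```

Emit:
{"fn": "servo_tool", "kwargs": {
  "deltas": [0.0035,-0.008,0,0,0.8,0.0048,-0.0072,0,0,0.8,0.0061,-0.0063,0,0,0.8,0.007,-0.0052,0,0,0.8,0.0078,-0.0038,0,0,0.8,0.0084,-0.0024,0,0,0.8,0.0087,-0.001,0,0,0.8,0.0086,0.0006,0,0,0.8,0.0085,0.0021,0,0,0.8,0.008,0.0035,0,0,0.8,0.0072,0.0048,0,0,0.8,0.0063,0.0061,0,0,0.8]
}}

```text
clock: 29.13
tcp_pos: [0.5189, 0.2109, 0.1286]
tool_rot: [0.606, 0.364, -0.606, 0.365]
wrist_force: [-3.8, -2.3, 9.0]
gripper_width: 0.0163
```

Emit:
{"fn": "servo_tool", "kwargs": {
  "deltas": [0.0052,0.007,0,0,0.8,0.0038,0.0078,0,0,0.8,0.0024,0.0084,0,0,0.8,0.001,0.0087,0,0,0.8,-0.0006,0.0086,0,0,0.8,-0.0021,0.0085,0,0,0.8,-0.0035,0.008,0,0,0.8,-0.0048,0.0072,0,0,0.8,-0.0061,0.0063,0,0,0.8,-0.007,0.0052,0,0,0.8,-0.0078,0.0038,0,0,0.8,-0.0084,0.0024,0,0,0.8]
}}

```text
clock: 30.13
tcp_pos: [0.491, 0.2927, 0.1286]
tool_rot: [0.607, 0.364, -0.605, 0.366]
wrist_force: [2.8, -6.6, 7.6]
gripper_width: 0.0168
```

Emit:
{"fn": "servo_tool", "kwargs": {
  "deltas": [-0.0087,0.001,0,0,0.8,-0.0086,-0.0006,0,0,0.8,-0.0085,-0.0021,0,0,0.8,-0.008,-0.0035,0,0,0.8,-0.0072,-0.0048,0,0,0.8,-0.0063,-0.0061,0,0,0.8,-0.0052,-0.007,0,0,0.8,-0.0038,-0.0078,0,0,0.8,-0.0024,-0.0084,0,0,0.8,-0.001,-0.0087,0,0,0.8]
}}

```text
clock: 30.97
tcp_pos: [0.431, 0.2455, 0.1286]
tool_rot: [0.607, 0.365, -0.605, 0.365]
wrist_force: [2.5, 4.7, 8.4]
gripper_width: 0.0166
```

Emit:
{"fn": "servo_tool", "kwargs": {
  "deltas": [0.0003,-0.0043,0,0,0.8,0.0003,-0.0043,0,0,0.8,0.001,-0.0043,0,0,0.8,0.0011,-0.0042,0,0,0.8,0,0,0,0,0.8,0,0,0,0,0.8]
}}

```text
clock: 31.47
tcp_pos: [0.4336, 0.2277, 0.1286]
tool_rot: [0.606, 0.364, -0.605, 0.365]
wrist_force: [-2.7, -3.2, 12.4]
gripper_width: 0.0165
```

```bash
python3 ang.py;python3 - <<'E'
from h import *
s=robot.grab_frame("side");crop(s,230,100,350,220,5,"pics/s30.png")
s=robot.grab_frame("top");cv2.imwrite("pics/t30.png",s["frame"][:,:,::-1])
E
```

```text
31.4667 [0.4336 0.2277 0.1286] r 0.0501161359865703 ang -160.9992356548803 Ftan_ccw 2.1327870062808305 Frad 3.5524522236435017 12.35990724996554
31.5167 [0.4336 0.2277 0.1286] r 0.05013371980177268 ang -161.02439114577442 Ftan_ccw 2.6112960557313323 Frad 3.7032870002760943 10.699726355192954
31.5667 [0.4336 0.2277 0.1286] r 0.05014545512488374 ang -161.00022870956104 Ftan_ccw 2.770636018092298 Frad 3.145697644275782 10.931117305001258
31.6167 [0.4336 0.2277 0.1286] r 0.050137124229702505 ang -161.00755550088758 Ftan_ccw 2.3931922233612277 Frad 3.480268549647377 10.440223772606464
```

View pics/s30.png

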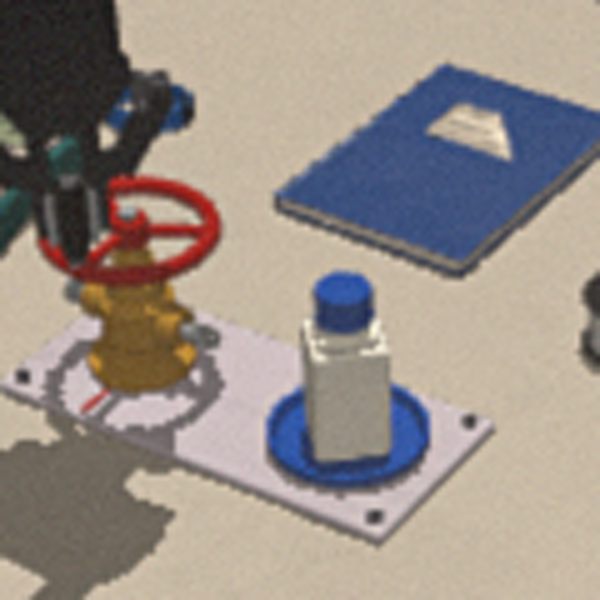

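View pics/t30.png

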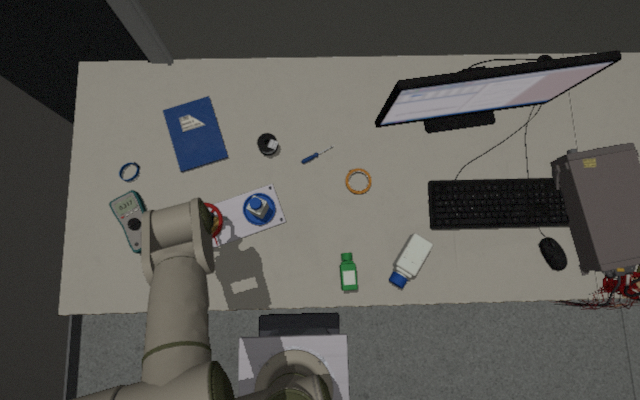

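```bash
python3 -c "
from cell import robot
print(robot.job_done(),robot.state()['clock'])"
```

```text
the job is handed in; nothing more can be done
the job is handed in; nothing more can be done
```

The job is handed in, at about 32 s of the 72 s allowed.

**Bottle:** I gripped the small white bottle by its cap and tipped it up against the bench. I then regripped it by the body and set it upright, cap up, in the blue tray. The last side view shows it standing free there.

**Valve:** I closed the valve clockwise onto its stop, which pushed back with about 30 N, at a handle bearing of about -161°. That agrees with the red mark at about -162°. I then turned it back anticlockwise 720°. The final bearing of -161.0° is within about 0.2° of the lightly loaded stop bearing. The handle is still gripped at 60 N.

**Bystanders:** The last top view shows the tape roll, screwdriver, solder spool and green bottle where they started.

**What went less well:**
- The wrist force reached about 40 N for a moment while I was tipping the bottle. The fingertips, not the gripper's body, were pressing on its shoulder, and I backed off at once.
- The bottle also slipped once during tipping and had to be moved clear of the larger bottle before I could finish.
- The top and side cameras disagreed by up to about 7 mm, so I checked positions with the wrist camera and by contact.

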